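# Swing the retaining rail of a coffee-pod tray into its catch

## Task

Fit the loose wooden rail across the front of the coffee-pod tray: with the rail still slanting well open (20 to 45 degrees), slip its plain end in behind the dark post and press it lightly, with a few newtons for about half a second, against the steel end stop, then swing the rail round the post until its black end snaps past the sprung roller and the rail stays in line with the tray front, and let go. Feel your way: never force or pry the rail, which needs no more than about 15 N of push, keep the pods standing in their places and leave the other things alone.

Things in the scene. Friction and masses are not known exactly. Their poses are not given: they have to be found in the camera images.
- rail: loose straight rail of light wood, 16 wide (x), 280 long (y), 36 high (z) mm, 0.2 kg, upright full-round ends of radius 8 mm; its +y end is black for 40 mm (head), its -y end plain (tail). Origin: centre of its underside. It starts on the worktop on the robot's side of the tray, tail to the robot's right; the worktop is free under it all the way into the closed place
- rail_tail (a point): axis of the rail's rounded plain end, 8 mm inside the end, at half height (132 mm from the middle, towards -y)
- rail_head (a point): axis of the rail's rounded black end, 8 mm inside the end, at half height (132 mm from the middle, towards +y)
- tray: open wooden pod tray fixed to the worktop. Origin on the worktop 10 mm before the floor's front edge; x to its back, y along the front to the robot's left, z up. Floor 6 mm thick, x = 10 to 114, y = -85 to 157 mm; walls 30 mm high. On it a dark steel fitting with stop, post, pad, rest and roller, clamped in slots up to 5 mm off its middle in x and 7 mm in y: not reported, find it by feel
- stop_mid (a point): on the tray; marks the end stop for the fitting at mid-slot: the inner face (at y = -140 mm, x from -37 to 37, 31 mm high) of the upright steel plate at the fitting's right end. The tail butts on it, its axis then at y = -132 mm. The floor is cut back here: a free pocket behind the post, at least 36 mm deep from the post's back (x = -18) to the fitting's bar at x = 26 mm
- post_mid (a point): on the tray; marks, for the fitting at mid-slot, the axis of the dark steel post: 14 mm thick, 36 mm high, x = -25, y = -124 mm, joined to the stop by a short arm. The tail goes behind it. The rail's front face bears on it in the swing and when closed. With the fitting at mid-slot the closed rail has its middle at x = -10, y = 0 mm, parallel to y; it shifts with the fitting
- pad_mid (a point): on the tray; marks, for the fitting at mid-slot, the face of the small black rubber pad (x = -5, y = -60 mm, 9 to 27 mm high) when out. It is sprung (2.2 N/mm, preload 0.5 N, 6 mm travel); the closed rail pushes it back 3 mm, which presses the rail on the post with about 5 N
- rest_mid (a point): on the tray; marks, for the fitting at mid-slot, the face of the rigid black rest (x = 0, y = 100 mm, 14 wide, 27 mm high): only 2 mm behind the back of the closed rail, so pressing on after the snap soon meets it. Grip or push the rail between y = -30 and 120 mm, clear of pad and roller; the fitting's flat bar (top 11 mm high) runs along x = 26 to 40 mm
- catch (a joint): travel of the sprung roller in the dark bracket left of the rail's head, m: 0 = out, pushed along the tray's +y, 8 mm at most; 1.6 N/mm, preload 2.4 N. White turning roller 12 mm thick, 2 to 32 mm high, axis at x = -19, y = 142 mm (fitting at mid-slot, roller out). The head, coming from the front, drives it back 4.3 mm and snaps past; near the head that takes 5 to 10 N, then the force drops. Closed: 0 to 0.001
- pod_0: brown coffee pod, 51 mm across, 40 mm high, upright on the tray floor, one of four in a row 79 mm behind the tray origin; origin: centre of its underside
- pod_1: green coffee pod, 51 mm across, 40 mm high, upright on the tray floor, one of four in a row 79 mm behind the tray origin; origin: centre of its underside
- pod_2: red coffee pod, 51 mm across, 40 mm high, upright on the tray floor, one of four in a row 79 mm behind the tray origin; origin: centre of its underside
- pod_3: black coffee pod, 51 mm across, 40 mm high, upright on the tray floor, one of four in a row 79 mm behind the tray origin; origin: centre of its underside
- mug: white mug with leaf pattern, 92 x 127 x 95 mm, bystander; origin: centre of underside
- honey: jar with green lid, 64 x 68 x 84 mm, bystander; origin: centre of underside
- tea: black carton, 123 x 69 x 104 mm, bystander; origin: centre of underside
- spice: spice jar with red lid, 45 x 45 x 106 mm, bystander; origin: centre of underside
- timer: red and white kitchen timer, 61 x 61 x 42 mm, bystander at the right; origin: centre of underside
There are look-alikes about, which are no part of the job. Leave any blue or purple look-alike of the pod_2 alone.

How it is judged:
By the outcome, as a careful person would: the job done as asked, in the order asked, and still so for the second after the job is handed in, with the robot touching nothing.
It also fails if it takes over 72 s, if anything falls off the work surface, if the arm or the gripper's body presses on something with over 40 N, if the wrist force passes 120 N, or if a joint passes its speed limit or range.

## Robot

A 6-joint arm with a two-finger parallel gripper is mounted at the origin on a cart in front of the work surface, level with it; the furniture and walls round the work are solid. World frame = base frame: x ahead of the robot, y to its left, z up, the work surface at z = 0. Lengths are in m, angles in rad, forces in N, time in s.
With the tool pointing down it reaches from about 0.35 to 0.85 m from the base axis. Payload 8.1 kg.
Tool frame: the origin (TCP) lies on the centre line of the jaws, within the pads' length; the fingertips stand 19 mm ahead of it and the grasp point (between the pads) is the TCP (robot.tips_ahead is the distance from the TCP to the fingertips, in m); y points along the fingers, z is the direction in which the jaws open and shut, and the axes are right-handed (so a half turn about y gives the same grasp; the last joint's range is limited). The gripper opens to 93 mm and grips with 3 to 60 N. Pads are 15 mm wide; open, the fingers measure 128 mm over their backs; the gripper's body (75 mm by 188 mm) begins 65 mm behind the grasp point.
Start: joints at [-1.353, 0.13, 1.488, -0, 1.523, -0.085], TCP at [0.179, -0.573, 0.238] pointing down, gripper open.
Joint ranges: [-2.96, 2.96], [-0.89, 2.26], [0.02, 2.5], [-1.34, 4.48], [0, 2.73], [-2.66, 2.66]. Speed limits (rad/s): [2.39, 2.39, 2.79, 3.14, 3.14, 3.14].

## Interface

Orientations are given as a rotation vector (axis times angle).
In Python, from plant import robot, imaging, models gives the robot as it stands.
- The arm moves only by the tool carry_out, never from a script. Its argument "motion" is one flat list of numbers, 7 for each row, row after row: the shift along the tool's x, y, z in m, then the turn, a rotation vector about the tool's x, y, z in degrees, then the opening, from -1 (shut) to 1 (fully open). A call has exactly 5 rows; each row shifts and turns the pose as measured when the row begins, along the tool's axes as they then stand; what a row does not reach is not made up. A row lasts 1/10 s, in which the tool goes at most 50 mm and 8.59 degrees, less where a joint would pass 70% of its speed; a pose out of reach is approached as far as the arm can. A call is refused whole if a number of a shift passes 0.05 or a number of a turn 8.59, either way. A call with a gripper value outside its range is refused whole. The fingers move at their own pace and stop on an object; "squeeze" is the grip in N (left out, the last holds). Time passes only in rows, so rows that do not move let the fingers close, or fill a call up. It gives the time, the measured TCP pose, the force and the opening at its end, in the units of the state.
- robot.read_state(): the state, without advancing time (a new reading comes with each control period).
- imaging.read_camera(name): name is "scene" or "top" or "wrist"; returns the picture (384x512x3 uint8, blue, green, red); there is no depth.
- imaging.camera_model(name): a dict with "K" (3x3 intrinsics, pixels), "position" and "orientation" of the camera in the world. Camera axes: x right, y down, z forward; pixel columns grow to the right and rows downward; lengths in m; the calibration is good to about 2 mm. A picture is of the moment at which its call begins: read the wrist's pose just before it. camera_model takes no time and is no camera call; for the wrist camera it gives the pose at the moment of the call.
- robot.close_job(): hands the job in, once; it reports no verdict.
Trained networks look in the newest picture that a camera, given by its name, has taken for a name from the list of things; names that differ only in an ending like _2 or _b are one class to them, and where a whole thing is asked for, a point or a joint stands for the part that bears it (a point fixed in the world has none). Each returns a list of dicts, best first, with "confidence" (0 to 1); they miss things now and then, are a little off and sometimes report something else, mostly with a low value. They report only what shows in the picture. A call takes as long as a camera call. They do not tell look-alikes from the thing itself.
- models.outline_of(camera, thing): "pixels" (384x512 bool, what is visible of it) and "pixel" ([column, row] in pixels, amid what is visible of it).
The state is a dict: "t": time; "q": joint angles; "dq": joint speeds; "joint_torque": joint torques, N m; "tool_pos": TCP position; "orientation": TCP orientation; "force": force on the tool from outside, world axes, zero at the start; "wrist_torque": the same for the moment, N m; "opening": finger opening in m.
Only numpy, scipy, OpenCV 4.12 (cv2) and the standard library are available. Lean on these libraries where they do the work, as an engineer would, in place of code of your own. Each camera call takes 0.05 s, during which the arm holds its last target.

## Working session

There is one attempt and no reset: what is moved stays moved. The work goes in short steps, Python scripts to look and compute and a tool call to move; the robot and the scene stay as the last step left them, time stands still between calls to the robot, and variables do not carry over. Pictures are saved under pics/ and viewed, and the job is handed in when it is done.

Besides the shell and the picture viewer there is one more tool, called after "Request:" as a command line: name --argument value ..., lists and objects as JSON in quotes. carry_out: Moves the arm, as the interface text tells. Its arguments: {"type":"object","properties":{"motion":{"type":"array","items":{"type":"number"}},"squeeze":{"type":"number"}},"required":["motion"]}

```bash
ls; mkdir -p pics
python3 - <<'E'
from plant import robot, imaging, models
import cv2
s=robot.read_state(); print(s)
for c in ("scene","top"):
    im=imaging.read_camera(c); cv2.imwrite(f"pics/{c}0.png",im)
    m=imaging.camera_model(c); print(c,m)
E
```

```text
pics
{'t': 0.0, 'q': array([-1.35335164e+00,  1.31140293e-01,  1.48929063e+00, -1.16095056e-05,
        1.52297737e+00, -8.54101045e-02]), 'dq': array([ 0.0009749 , -0.00053923,  0.00134122,  0.00111206, -0.00052326,
       -0.00120196]), 'joint_torque': array([-2.40945665e-04, -5.59843183e+01, -4.91760492e+01,  7.66004319e-02,
        3.53536033e-02, -1.43068119e-04]), 'tool_pos': array([ 0.17884387, -0.57216719,  0.23659364]), 'orientation': array([-0.31424168,  2.06029647, -2.05652571]), 'force': array([-0.11529297, -0.12142687,  0.13300967]), 'wrist_torque': array([ 0.01983556, -0.00406591,  0.00125019]), 'opening': 0.09327357388244809}
scene {'K': array([[367.55895368,   0.        , 256.34695345],
       [  0.        , 367.55895368, 197.57509495],
       [  0.        ,   0.        ,   1.        ]]), 'position': array([0.07774835, 0.79692201, 0.66611656]), 'orientation': array([-0.69990328,  2.43617432, -1.32806739])}
top {'K': array([[369.97564019,   0.        , 253.45909964],
       [  0.        , 369.97564019, 193.76978528],
       [  0.        ,   0.        ,   1.        ]]), 'position': array([ 0.42240771, -0.10675461,  1.08191742]), 'orientation': array([-2.11519327,  2.07522977, -0.12079083])}
```

View pics/scene0.png

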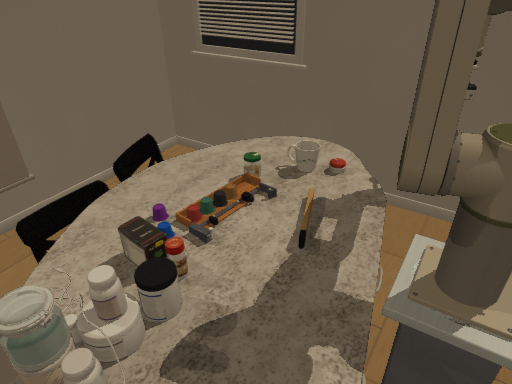

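View pics/top0.png

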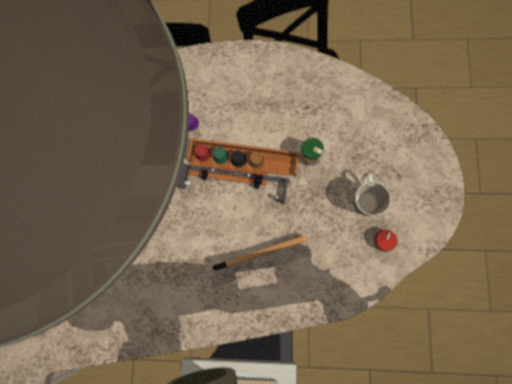

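The top view shows the rail at about (215–305, 237–267) and the tray at (180–298, 140–200). A lamp hides the left part of this view. The scene view shows everything.

```bash
cat > h.py <<'E'
from plant import robot, imaging, models
import cv2, numpy as np
from scipy.spatial.transform import Rotation as R
def proj(cam,P,m=None):
    m=m or imaging.camera_model(cam); Rm=R.from_rotvec(m['orientation']).as_matrix()
    p=(np.atleast_2d(P)-m['position'])@Rm; q=p@m['K'].T; return q[:,:2]/q[:,2:]
def unproj(cam,uv,z,m=None):
    m=m or imaging.camera_model(cam); Rm=R.from_rotvec(m['orientation']).as_matrix()
    uv=np.atleast_2d(uv); d=np.c_[uv,np.ones(len(uv))]@np.linalg.inv(m['K']).T@Rm.T
    return m['position']+d*((z-m['position'][2])/d[:,2])[:,None]
def crop(im,x,y,w,h,s,fn):
    cv2.imwrite(fn,cv2.resize(im[y:y+h,x:x+w],None,fx=s,fy=s,interpolation=cv2.INTER_CUBIC))
E
python3 - <<'E'
from h import *
t=cv2.imread('pics/top0.png'); s=cv2.imread('pics/scene0.png')
crop(t,170,120,150,100,5,'pics/topc.png'); crop(t,200,220,120,60,6,'pics/topr.png')
crop(s,160,140,180,120,4,'pics/scc.png')
for c in ('top','scene'):
  for n in ('rail','tray','pod_0','stop_mid','catch'):
    try:
      for o in models.outline_of(c,n)[:4]:
        ys,xs=np.nonzero(o['pixels']); print(c,n,o['confidence'],o['pixel'],xs.min(),xs.max(),ys.min(),ys.max())
    except Exception as e: print(c,n,e)
E
```

```text
top rail 0.77 [262.0, 249.9] 212 306 235 269
top tray 0.91 [239.7, 166.4] 176 299 138 203
top tray 0.51 [236.9, 157.0] 230 246 150 166
top pod_0 0.78 [201.2, 154.9] 195 210 144 161
top pod_0 0.73 [219.6, 151.8] 213 228 147 163
top pod_0 0.67 [236.5, 158.3] 230 246 149 166
top pod_0 0.52 [251.4, 157.7] 248 264 152 168
top stop_mid 0.8 [241.4, 164.9] 177 299 138 202
scene tray 0.95 [222.6, 207.3] 176 275 172 242
scene tray 0.67 [204.9, 207.5] 200 214 197 213
scene pod_0 0.8 [158.1, 213.1] 153 168 203 220
scene pod_0 0.75 [222.4, 198.6] 214 226 191 205
scene pod_0 0.74 [167.6, 228.6] 158 174 221 237
scene pod_0 0.67 [232.4, 191.8] 225 237 183 199
scene stop_mid 0.7 [227.8, 206.4] 176 276 173 242
```

View pics/topc.png

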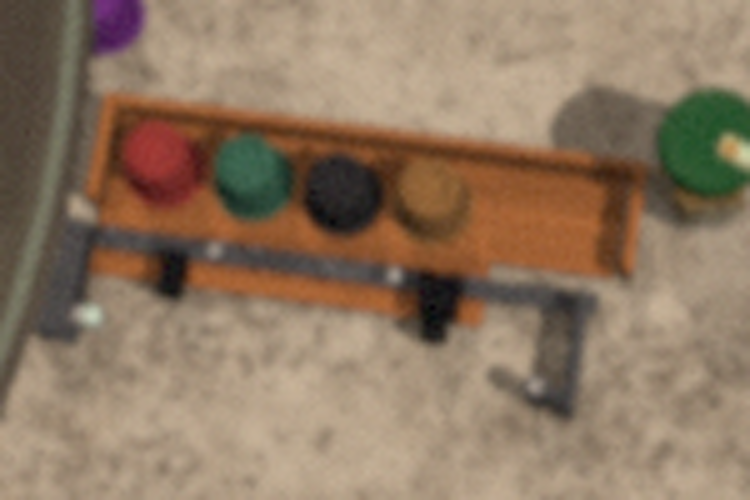

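View pics/topr.png

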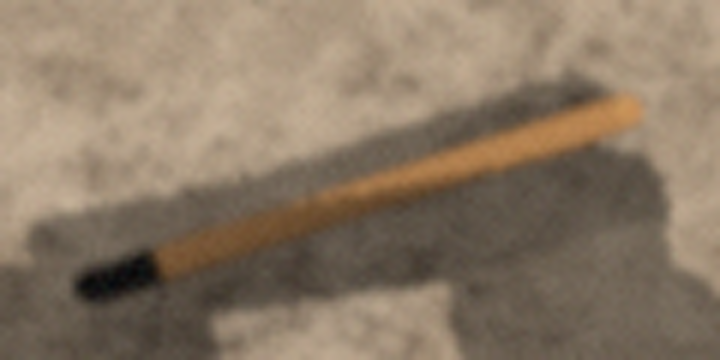

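View pics/scc.png

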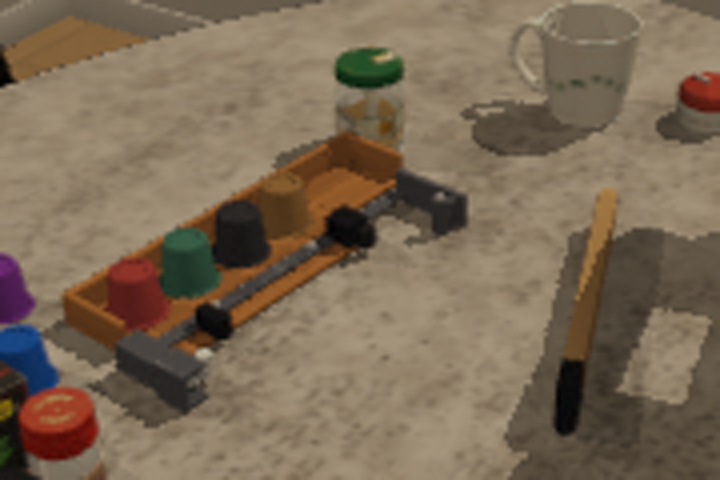

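Run:
```python
from h import *
o=np.array([170,120]); f=lambda *p: o+np.array(p)/5
for n,p,z in [('floorL',(90,272),.006),('floorR',(481,322),.006),('roller',(90,315),.032),('post',(537,388),.036),('backL',(108,93),.03),('backR',(645,163),.03),('stopfront',(575,412),.031)]:
    print(n,unproj('top',f(*p),z)[0].round(4))
o2=np.array([160,140]); g=lambda *p: o2+np.array(p)/4
for n,p,z in [('roller',(205,355),.032),('post',(447,198),.036),('floorR',(360,255),.006),('backL',(65,293),.03),('backR',(348,133),.03),('backright front',(402,158),.03)]:
    print('sc',n,unproj('scene',g(*p),z)[0].round(4))
for n,p in [('head',(80,287)),('tail',(640,105)),('bl',(155,262))]:
    print(n,unproj('top',np.array([200,220])+np.array(p)/6,.036)[0].round(4))
for n,p in [('head',(567,425)),('tail',(608,195))]:
    print('sc',n,unproj('scene',g(*p),.036)[0].round(4))
```

```text
floorL [0.6769 0.1682 0.006 ]
floorR [ 0.6487 -0.0691  0.006 ]
roller [0.6448 0.1601 0.032 ]
post [ 0.6041 -0.103   0.036 ]
backL [0.7821 0.1575 0.03  ]
backR [ 0.74   -0.1644  0.03  ]
stopfront [ 0.5913 -0.1249  0.031 ]
sc roller [0.638  0.1693 0.032 ]
sc post [ 0.5966 -0.0984  0.036 ]
sc floorR [ 0.6365 -0.0276  0.006 ]
sc backL [0.7784 0.1621 0.03  ]
sc backR [ 0.7341 -0.1575  0.03  ]
sc backright front [ 0.6688 -0.1443  0.03  ]
head [0.4023 0.0732 0.036 ]
tail [ 0.4921 -0.186   0.036 ]
bl [0.4146 0.0385 0.036 ]
sc head [0.3838 0.108  0.036 ]
sc tail [ 0.4857 -0.1713  0.036 ]
```

```bash
cat >> h.py <<'E'
def yawR(yaw,flip=False):
    # tool y down, tool z (jaws) along (cos yaw, sin yaw,0)
    z=np.array([np.cos(yaw),np.sin(yaw),0]); 
    if flip: z=-z
    y=np.array([0,0,-1.]); return np.c_[np.cross(y,z),y,z]
def plan(pos,yaw,n=None,step=.045,dang=8.,flip=False):
    """rows in tool axes taking tool to pos,yaw"""
    s=robot.read_state(); p=np.array(s['tool_pos']); R0=R.from_rotvec(s['orientation'])
    R1=R.from_matrix(yawR(yaw,flip)); rv=(R0.inv()*R1).as_rotvec(); d=np.array(pos)-p
    if n is None: n=int(max(1,np.ceil(max(np.linalg.norm(d)/step,np.degrees(np.linalg.norm(rv))/dang))))
    print('pos',p.round(4),'yaw',np.degrees(np.arctan2(*R0.as_matrix()[:2,2][::-1])).round(2),'d',d.round(4),'rv',np.degrees(rv).round(2),'n',n)
    for i in range(n):
        Ri=R0*R.from_rotvec(rv*i/n); print((Ri.inv().apply(d/n)).round(4).tolist(),np.degrees(rv/n).round(2).tolist())
def st():
    s=robot.read_state(); Rm=R.from_rotvec(s['orientation']).as_matrix()
    print('t',round(s['t'],2),'pos',s['tool_pos'].round(4),'yaw',np.degrees(np.arctan2(Rm[1,2],Rm[0,2])).round(2),'F',s['force'].round(2),'op',round(s['opening'],4)); return s
E
python3 - <<'E'
from h import *
s=st(); print(R.from_rotvec(s['orientation']).as_matrix().round(3)); print(imaging.camera_model('wrist')['position'])
for f in (0,1): plan((.445,-.06,.2),np.radians(19),flip=f)
for c in ['scene','top']:
  for n in ['spice','tea','honey','rail']:
    for o in models.outline_of(c,n)[:2]: print(c,n,round(o['confidence'],2),o['pixel'],unproj(c,o['pixel'],.05)[0].round(3))
E
```

```text
t 0.6 pos [ 0.179  -0.5727  0.2377] yaw -72.65 F [-0.01  0.17  0.32] op 0.0929
[[-0.955  0.     0.298]
 [-0.298 -0.    -0.955]
 [-0.    -1.     0.   ]]
[ 0.24640044 -0.55276035  0.38360367]
pos [ 0.179  -0.5727  0.2377] yaw -72.65 d [ 0.266   0.5127 -0.0377] rv [ -0.   -91.65   0.  ] n 13
[-0.0313, 0.0029, -0.0315] [-0.0, -7.05, 0.0]
[-0.0349, 0.0029, -0.0275] [-0.0, -7.05, 0.0]
[-0.038, 0.0029, -0.023] [-0.0, -7.05, 0.0]
[-0.0406, 0.0029, -0.0181] [-0.0, -7.05, 0.0]
[-0.0425, 0.0029, -0.013] [-0.0, -7.05, 0.0]
[-0.0438, 0.0029, -0.0077] [-0.0, -7.05, 0.0]
[-0.0444, 0.0029, -0.0023] [-0.0, -7.05, 0.0]
[-0.0443, 0.0029, 0.0032] [-0.0, -7.05, 0.0]
[-0.0436, 0.0029, 0.0086] [-0.0, -7.05, 0.0]
[-0.0422, 0.0029, 0.0139] [-0.0, -7.05, 0.0]
[-0.0402, 0.0029, 0.019] [-0.0, -7.05, 0.0]
[-0.0375, 0.0029, 0.0238] [-0.0, -7.05, 0.0]
[-0.0343, 0.0029, 0.0282] [-0.0, -7.05, 0.0]
pos [ 0.179  -0.5727  0.2377] yaw -72.65 d [ 0.266   0.5127 -0.0377] rv [-0.   88.35 -0.  ] n 13
[-0.0313, 0.0029, -0.0315] [-0.0, 6.8, -0.0]
[-0.0273, 0.0029, -0.035] [-0.0, 6.8, -0.0]
[-0.023, 0.0029, -0.038] [-0.0, 6.8, -0.0]
[-0.0183, 0.0029, -0.0405] [-0.0, 6.8, -0.0]
[-0.0134, 0.0029, -0.0424] [-0.0, 6.8, -0.0]
[-0.0083, 0.0029, -0.0436] [-0.0, 6.8, -0.0]
[-0.0031, 0.0029, -0.0443] [-0.0, 6.8, -0.0]
[0.0022, 0.0029, -0.0444] [-0.0, 6.8, -0.0]
[0.0074, 0.0029, -0.0438] [-0.0, 6.8, -0.0]
[0.0125, 0.0029, -0.0426] [-0.0, 6.8, -0.0]
[0.0175, 0.0029, -0.0408] [-0.0, 6.8, -0.0]
[0.0222, 0.0029, -0.0385] [-0.0, 6.8, -0.0]
[0.0266, 0.0029, -0.0356] [-0.0, 6.8, -0.0]
scene spice 0.96 [176.6, 252.0] [0.637 0.309 0.05 ]
scene tea 0.65 [142.3, 239.9] [0.748 0.321 0.05 ]
scene honey 0.96 [254.1, 162.3] [ 0.737 -0.21   0.05 ]
top spice 0.73 [219.5, 156.2] [0.722 0.067 0.05 ]
top honey 0.87 [312.0, 153.1] [ 0.733 -0.2    0.05 ]
top rail 0.77 [262.0, 249.9] [ 0.455 -0.063  0.05 ]
```

Request:
carry_out --motion '[-0.031,0.003,-0.0315,0,-7.05,0,1,-0.035,0.003,-0.0275,0,-7.05,0,1,-0.038,0.003,-0.023,0,-7.05,0,1,-0.0405,0.003,-0.018,0,-7.05,0,1,-0.0425,0.003,-0.013,0,-7.05,0,1]'

```text
t: 1.5
tool_pos: [0.2799, -0.3732, 0.2207]
orientation: [-0.836, 1.663, -1.663]
force: [0.8, -0.9, 2.1]
opening: 0.0932
```

Request:
carry_out --motion '[-0.044,0.003,-0.008,0,-7.05,0,1,-0.0445,0.003,-0.002,0,-7.05,0,1,-0.0445,0.003,0.003,0,-7.05,0,1,-0.0435,0.003,0.0085,0,-7.05,0,1,-0.042,0.003,0.014,0,-7.05,0,1]'

```text
t: 2.0
tool_pos: [0.3802, -0.1653, 0.2061]
orientation: [-1.209, 1.205, -1.213]
force: [0.7, 0.5, -0.1]
opening: 0.0933
```

```bash
python3 -c "
from h import *
st();plan((.445,-.06,.2),np.radians(19))"
```

```text
t 2.0 pos [ 0.3802 -0.1653  0.2061] yaw -0.02 F [ 0.65  0.52 -0.13] op 0.0933
pos [ 0.3802 -0.1653  0.2061] yaw -0.02 d [ 0.0648  0.1053 -0.0061] rv [ -0.17 -19.02   0.2 ] n 3
[-0.0351, 0.002, 0.0216] [-0.06, -6.34, 0.07]
[-0.0325, 0.002, 0.0253] [-0.06, -6.34, 0.07]
[-0.0295, 0.002, 0.0288] [-0.06, -6.34, 0.07]
```

Request:
carry_out --motion '[-0.035,0.002,0.0215,0,-6.35,0,1,-0.0325,0.002,0.0255,0,-6.35,0,1,-0.0295,0.002,0.029,0,-6.35,0,1,0,0,0,0,0,0,1,0,0,0,0,0,0,1]'

```text
t: 2.5
tool_pos: [0.4481, -0.0494, 0.2007]
orientation: [-1.356, 0.935, -0.947]
force: [-1.5, -0.6, 0.3]
opening: 0.0933
```

Run:
```python
from h import *
import pickle
s=st(); m=imaging.camera_model('wrist'); im=imaging.read_camera('wrist'); cv2.imwrite('pics/w1.png',im); pickle.dump(m,open('w1.pkl','wb'))
im=imaging.read_camera('top'); cv2.imwrite('pics/top1.png',im)
print(m)
for o in models.outline_of('wrist','rail')[:2]: print(o['confidence'],o['pixel'])
```

```text
t 2.5 pos [ 0.4481 -0.0494  0.2007] yaw 20.53 F [-1.46 -0.58  0.27] op 0.0933
{'K': array([[274.92206434,   0.        , 256.51294143],
       [  0.        , 274.92206434, 193.26455295],
       [  0.        ,   0.        ,   1.        ]]), 'position': array([0.4234694 , 0.01547127, 0.34628383]), 'orientation': array([2.84008789, 0.51282587, 0.0739844 ])}
0.82 [254.0, 158.4]
```

View pics/w1.png

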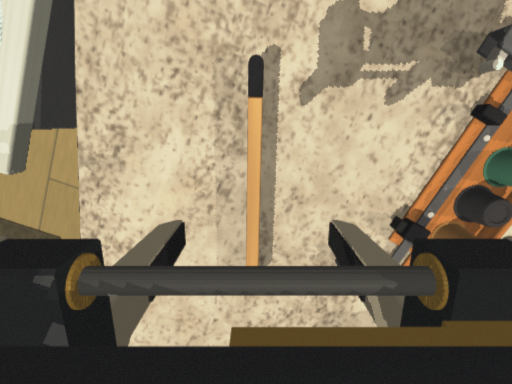

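The wrist view shows the rail running almost vertically, with its head tip at (256,55) and the jaws either side of it. The tray fitting is at the right edge.

Run:
```python
from h import *
import pickle
m=pickle.load(open('w1.pkl','rb')); im=cv2.imread('pics/w1.png'); hsv=cv2.cvtColor(im,cv2.COLOR_BGR2HSV)
mask=models.outline_of('wrist','rail')[0]['pixels']
for r in (60,75,90,110,140,180,220,250):
    xs=np.nonzero(mask[r])[0]; 
    if len(xs): 
        a=unproj('w',[[xs.min(),r],[xs.max()+1,r]],.036,m); print(r,xs.min(),xs.max()+1,a.mean(0).round(4),np.linalg.norm(a[1]-a[0]).round(4))
print(np.nonzero(mask.any(1))[0].min())
crop(im,200,40,110,120,5,'pics/w1h.png')
crop(im,370,0,142,260,3,'pics/w1t.png')
```

```text
60 250 263 [0.4038 0.0724 0.036 ] 0.0134
75 248 263 [0.4078 0.0585 0.036 ] 0.0157
90 248 262 [0.4125 0.0445 0.036 ] 0.0149
110 248 263 [0.4201 0.0256 0.036 ] 0.0162
140 248 262 [ 0.4307 -0.0045  0.036 ] 0.0155
180 248 261 [ 0.446  -0.0472  0.036 ] 0.015
220 248 261 [ 0.4631 -0.0931  0.036 ] 0.0156
250 246 259 [ 0.4745 -0.1309  0.036 ] 0.0161
56
```

View pics/w1h.png

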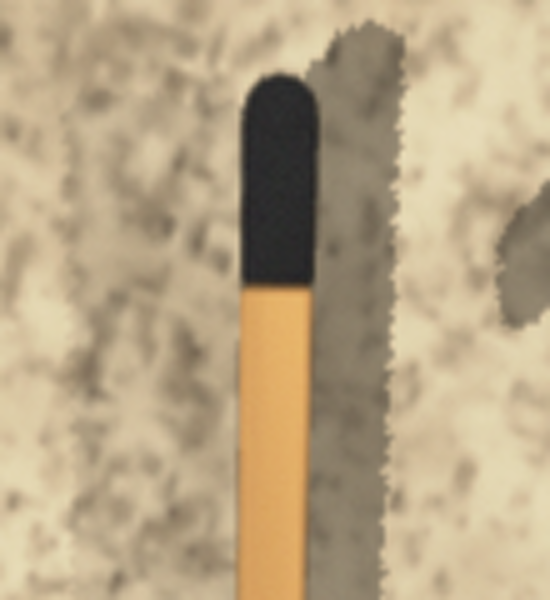

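```bash
python3 -c "
from h import *
st();plan((.60,-.13,.2),np.radians(10))"
```

```text
t 2.7 pos [ 0.4477 -0.0512  0.2008] yaw 20.29 F [-0.18  0.36  0.12] op 0.0926
pos [ 0.4477 -0.0512  0.2008] yaw 20.29 d [ 0.1523 -0.0788 -0.0008] rv [-0.37 10.29  0.28] n 4
[0.0317, 0.0005, 0.0289] [-0.09, 2.57, 0.07]
[0.0303, 0.0005, 0.0303] [-0.09, 2.57, 0.07]
[0.029, 0.0004, 0.0316] [-0.09, 2.57, 0.07]
[0.0275, 0.0003, 0.0329] [-0.09, 2.57, 0.07]
```

View pics/w1t.png

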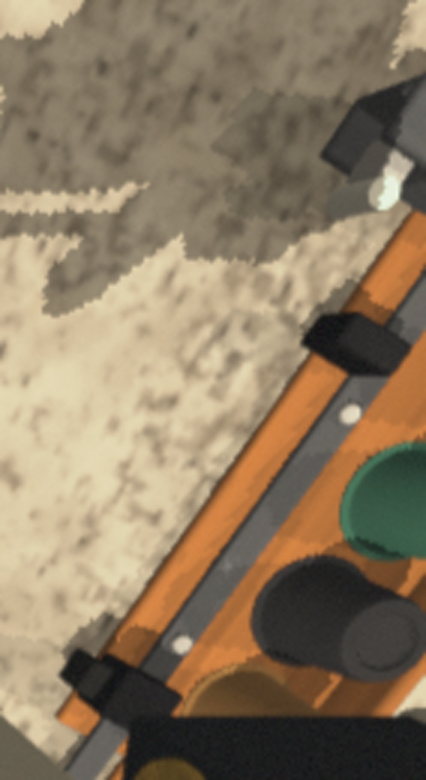

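Request:
carry_out --motion '[0.0315,0,0.029,0,2.55,0,1,0.03,0,0.03,0,2.55,0,1,0.029,0,0.0315,0,2.55,0,1,0.0275,0,0.033,0,2.55,0,1,0,0,0,0,0,0,1]'

```text
t: 3.2
tool_pos: [0.5997, -0.1399, 0.1991]
orientation: [-1.278, 1.089, -1.098]
force: [-1.4, 0.2, -0.1]
opening: 0.0932
```

Run:
```python
from h import *
import pickle
s=st(); m=imaging.camera_model('wrist'); im=imaging.read_camera('wrist'); cv2.imwrite('pics/w2.png',im); pickle.dump(m,open('w2.pkl','wb'))
```

```text
t 3.2 pos [ 0.5997 -0.1399  0.1991] yaw 8.93 F [-1.43  0.22 -0.08] op 0.0932
```

View pics/w2.png

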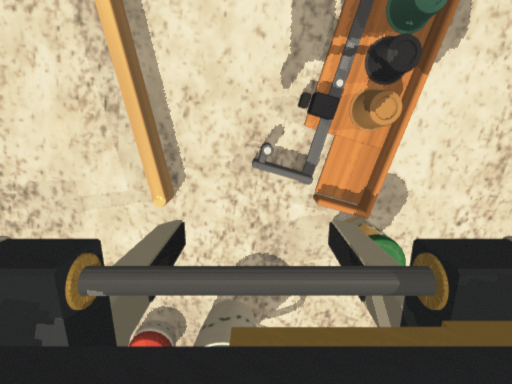

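The wrist view shows the post at (267,150), the stop plate from (255,163) to (312,179), the pad at (312,103) and the rail's tail end at (161,203).

Run:
```python
from h import *
im=cv2.imread('pics/w2.png'); crop(im,240,70,150,150,5,'pics/w2c.png'); crop(im,130,150,70,70,8,'pics/w2r.png')
```

```text
(no output)
```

View pics/w2c.png

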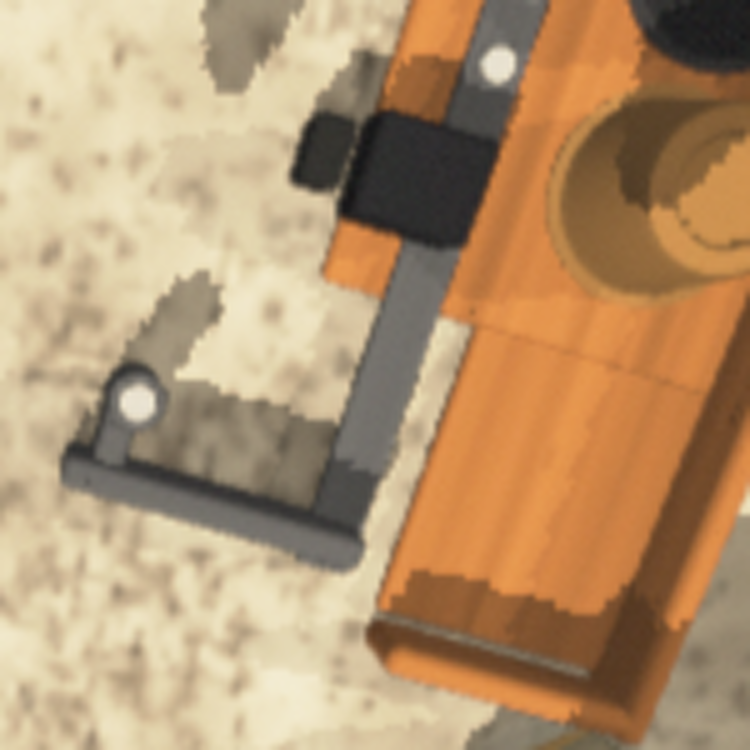

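View pics/w2r.png

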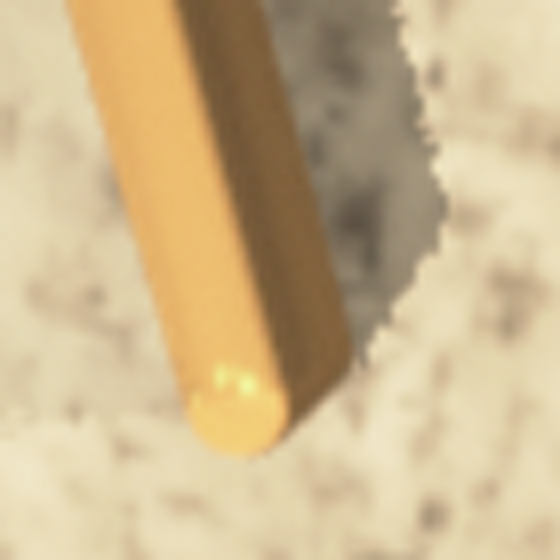

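Run:
```python
from h import *
import pickle
m=pickle.load(open('w2.pkl','rb')); m1=pickle.load(open('w1.pkl','rb'))
o=np.array([240,70]); f=lambda *p:o+np.array(p)/5
P={}
for n,p,z in [('post',(133,399),.036),('stopA',(80,452),.031),('stopB',(350,537),.031),('padfaceTop',(318,112),.027),('padfaceBot',(292,182),.027),('floorc',(325,275),.006),('barA',(480,0),.011),('barB',(330,495),.011),('screw1',(498,66),.011)]:
    P[n]=unproj('w',f(*p),z,m)[0]; print(n,P[n].round(4))
o=np.array([370,0])
for n,p,z in [('roller',(388,190),.032),('screw1',(182,645),.011),('screw2',(350,413),.011),('restA',(310,345),.027),('restB',(335,312),.027)]:
    P[n+'_1']=unproj('w',o+np.array(p)/3,z,m1)[0]; print('w1',n,P[n+'_1'].round(4))
a=lambda v:np.degrees(np.arctan2(-v[0],v[1]))
print('stop dir',np.degrees(np.arctan2(*(P['stopB']-P['stopA'])[[1,0]])), 'bar',a(P['barA']-P['barB']),'screws',a(P['screw2_1']-P['screw1_1']))
v=P['roller_1']-P['post']; print('roller-post',np.linalg.norm(v),a(v)+np.degrees(np.arctan2(6,266)))
tail=np.array([130,150])+np.array((238,405))/8; print('tail',unproj('w',tail,.036,m))
for n in ('post','stopA','stopB','padfaceTop','floorc','roller_1','screw1'):
    th=np.radians(-7.4); Rt=np.array([[np.cos(th),-np.sin(th)],[np.sin(th),np.cos(th)]])
    print(n,(Rt.T@(P[n][:2]-P['post'][:2])*1000+[-25,-124]).round(1))
```

```text
post [ 0.606  -0.1005  0.036 ]
stopA [ 0.5962 -0.1148  0.031 ]
stopB [ 0.6614 -0.1246  0.031 ]
padfaceTop [ 0.6361 -0.0338  0.027 ]
padfaceBot [ 0.6333 -0.049   0.027 ]
floorc [ 0.6482 -0.0672  0.006 ]
barA [ 0.6698 -0.003   0.011 ]
barB [ 0.659  -0.1185  0.011 ]
screw1 [ 0.677  -0.0159  0.011 ]
w1 roller [0.6445 0.1601 0.032 ]
w1 screw1 [ 0.6774 -0.016   0.011 ]
w1 screw2 [0.6913 0.094  0.011 ]
w1 restA [0.6507 0.1065 0.027 ]
w1 restB [0.653  0.1199 0.027 ]
stop dir -8.630959125617224 bar -5.344380294561024 screws -7.178782914534218
roller-post 0.2634931072245495 -7.1272328141781625
tail [[ 0.49223181 -0.17802289  0.036     ]]
post [ -25. -124.]
stopA [ -32.8 -139.4]
stopB [  33.1 -140.8]
padfaceTop [ -3.7 -54. ]
floorc [ 12.6 -85.5]
roller_1 [-20.3 139.4]
screw1 [ 34.5 -30.9]
```

```bash
python3 -c "
from h import *
st();plan((.4387,-.0262,.1),np.radians(19.4))"
```

```text
t 3.25 pos [ 0.5983 -0.139   0.1999] yaw 9.01 F [0.03 0.38 0.92] op 0.0929
pos [ 0.5983 -0.139   0.1999] yaw 9.01 d [-0.1596  0.1128 -0.0999] rv [ -0.19 -10.39   0.21] n 5
[-0.0274, 0.0198, -0.0281] [-0.04, -2.08, 0.04]
[-0.0283, 0.0198, -0.027] [-0.04, -2.08, 0.04]
[-0.0293, 0.0199, -0.026] [-0.04, -2.08, 0.04]
[-0.0302, 0.0199, -0.0249] [-0.04, -2.08, 0.04]
[-0.0311, 0.0199, -0.0238] [-0.04, -2.08, 0.04]
```

Request:
carry_out --motion '[-0.0275,0.02,-0.028,0,-2.1,0,1,-0.0285,0.02,-0.027,0,-2.1,0,1,-0.0295,0.02,-0.026,0,-2.1,0,1,-0.03,0.02,-0.025,0,-2.1,0,1,-0.031,0.02,-0.024,0,-2.1,0,1]'

```text
t: 3.75
tool_pos: [0.4355, -0.03, 0.0991]
orientation: [-1.346, 0.946, -0.97]
force: [0.0, 0.2, 0.5]
opening: 0.0929
```

```bash
python3 -c "
from h import *
st();plan((.4387,-.0262,.028),np.radians(19.4),n=4)"
```

```text
t 3.75 pos [ 0.4355 -0.03    0.0991] yaw 19.22 F [0.02 0.19 0.45] op 0.0929
pos [ 0.4355 -0.03    0.0991] yaw 19.22 d [ 0.0032  0.0038 -0.0711] rv [-0.64 -0.18  0.57] n 4
[-0.0008, 0.0178, 0.0009] [-0.16, -0.05, 0.14]
[-0.0008, 0.0178, 0.0009] [-0.16, -0.05, 0.14]
[-0.0007, 0.0178, 0.001] [-0.16, -0.05, 0.14]
[-0.0007, 0.0178, 0.001] [-0.16, -0.05, 0.14]
```

Request:
carry_out --motion '[-0.001,0.018,0.001,-0.15,0,0.15,0.2,-0.001,0.018,0.001,-0.15,0,0.15,0,-0.0005,0.018,0.001,-0.15,0,0.15,0,-0.0005,0.014,0.001,-0.15,0,0.15,0,0,0,0,0,0,0,0]'

```text
t: 4.25
tool_pos: [0.4265, -0.0243, 0.0265]
orientation: [-1.349, 0.962, -0.956]
force: [-0.4, 0.7, -0.4]
opening: 0.0575
```

```bash
python3 -c "
from h import *
st();plan((.4387,-.0262,.028),np.radians(19.4),n=1)"
```

```text
t 4.25 pos [ 0.4265 -0.0243  0.0265] yaw 19.19 F [-0.42  0.68 -0.36] op 0.0575
pos [ 0.4265 -0.0243  0.0265] yaw 19.19 d [ 0.0122 -0.0019  0.0015] rv [ 0.12 -0.21 -0.16] n 1
[0.0058, -0.0015, 0.0109] [0.12, -0.21, -0.16]
```

Request:
carry_out --motion '[0.003,-0.0005,0.0055,0,0,0,0,0.003,-0.001,0.0055,0,0,0,0,0,0,0,0,0,0,0,0,0,0,0,0,0,-0.2,0,0,0,0,0,0,-0.3]'

```text
t: 4.75
tool_pos: [0.4418, -0.028, 0.0324]
orientation: [-1.346, 0.958, -0.962]
force: [-0.5, 0.3, -0.7]
opening: 0.0353
```

```bash
python3 -c "
from h import *
st();plan((.4387,-.0262,.028),np.radians(19.4),n=1)
im=imaging.read_camera('wrist');cv2.imwrite('pics/w3.png',im)"
```

```text
t 4.75 pos [ 0.4418 -0.028   0.0324] yaw 19.08 F [-0.5   0.32 -0.67] op 0.0353
pos [ 0.4418 -0.028   0.0324] yaw 19.08 d [-0.0031  0.0018 -0.0044] rv [-0.21 -0.32  0.04] n 1
[-0.0027, 0.0043, -0.0024] [-0.21, -0.32, 0.04]
```

View pics/w3.png

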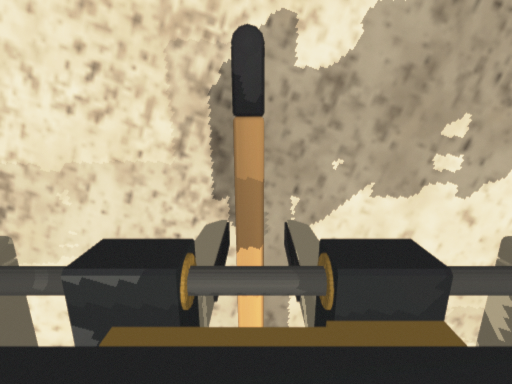

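Request:
carry_out --motion '[-0.0025,0.004,-0.0015,0,-0.3,0,-0.3,0,0,0,0,0,0,-0.3,0,0,0,0,0,0,-0.6,0,0,0,0,0,0,-0.9,0,0,0,0,0,0,-1]' --squeeze 15

```text
t: 5.3
tool_pos: [0.4386, -0.0257, 0.0277]
orientation: [-1.349, 0.954, -0.957]
force: [-1.8, -0.7, 1.0]
opening: 0.016
```

Request:
carry_out --motion '[0,0,0,0,0,0,-1,0,0,0,0,0,0,-1,0,0,0,0,0,0,-1,0,0,0,0,0,0,-1,0,0,0,0,0,0,-1]'

```text
t: 5.8
tool_pos: [0.4386, -0.0257, 0.0277]
orientation: [-1.349, 0.955, -0.957]
force: [-0.7, -0.1, 0.1]
opening: 0.0161
```

```bash
python3 -c "
from h import *
import pickle
st();m=imaging.camera_model('wrist')
im=imaging.read_camera('wrist');cv2.imwrite('pics/w4.png',im)
pickle.dump(m,open('w4.pkl','wb'))
mask=models.outline_of('wrist','rail')[0]['pixels']
print(np.nonzero(mask.any(1))[0].min())
for r in range(30,240,25):
    xs=np.nonzero(mask[r])[0]
    if len(xs):
        a=unproj('w',[[xs.min(),r],[xs.max()+1,r]],.036,m); print(r,xs.min(),xs.max()+1,a.mean(0).round(4),np.linalg.norm(a[1]-a[0]).round(4))
"
```

```text
t 5.8 pos [ 0.4386 -0.0257  0.0277] yaw 19.41 F [-0.67 -0.06  0.13] op 0.0161
29
30 250 265 [0.4034 0.0769 0.036 ] 0.0067
55 241 275 [0.407  0.0673 0.036 ] 0.0156
80 241 275 [0.4106 0.0572 0.036 ] 0.0159
105 241 274 [0.4141 0.0467 0.036 ] 0.0158
130 242 274 [0.4182 0.0358 0.036 ] 0.0156
155 241 273 [0.4218 0.0241 0.036 ] 0.016
180 242 273 [0.4262 0.0122 0.036 ] 0.0158
205 243 272 [ 4.307e-01 -4.000e-04  3.600e-02] 0.0152
230 241 272 [ 0.4348 -0.0137  0.036 ] 0.0166
```

View pics/w4.png

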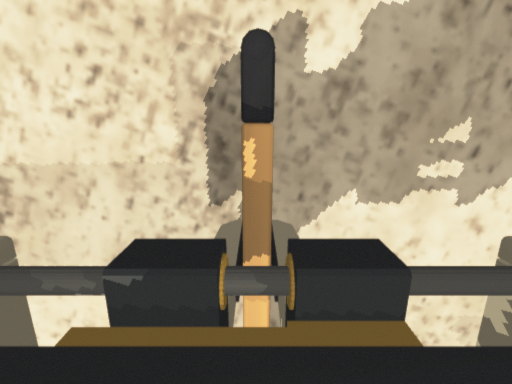

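Request:
carry_out --motion '[0,-0.002,0,0,0,0,-1,0,-0.002,0,0,0,0,-1,-0.01,0,0,0,0,0,-1,-0.025,0,0,0,0,0,-1,-0.02,0,0.01,0,0,0,-1]'

```text
t: 6.4
tool_pos: [0.4283, 0.0301, 0.0313]
orientation: [-1.348, 0.959, -0.959]
force: [-0.9, -0.9, -2.4]
opening: 0.0158
```

Request:
carry_out --motion '[-0.02,0,0.02,0,0,0,-1,0,0,0.03,0,0,0,-1,0,0,0.03,0,0,0,-1,0,0,0.025,0,0,0,-1,0,0,0.01,0,0,0,-1]'

```text
t: 6.9
tool_pos: [0.5296, 0.0952, 0.0303]
orientation: [-1.349, 0.959, -0.955]
force: [-1.5, 0.1, -2.0]
opening: 0.0157
```

```bash
python3 -c "
from h import *
st();plan((.5588,.0984,.0317),np.radians(19.4),n=3)"
```

```text
t 6.9 pos [0.5296 0.0952 0.0303] yaw 19.34 F [-1.55  0.08 -1.99] op 0.0157
pos [0.5296 0.0952 0.0303] yaw 19.34 d [0.0292 0.0032 0.0014] rv [ 0.03 -0.06 -0.15] n 3
[0.0022, -0.0005, 0.0095] [0.01, -0.02, -0.05]
[0.0022, -0.0005, 0.0095] [0.01, -0.02, -0.05]
[0.0022, -0.0005, 0.0095] [0.01, -0.02, -0.05]
```

Request:
carry_out --motion '[0,-0.0005,0.009,0,0,0,-1,0,-0.0005,0.009,0,0,0,-1,0,0,0.004,0,0,0,-1,0,0,0,0,0,0,-1,0,0,0,0,0,0,-1]'

```text
t: 7.4
tool_pos: [0.5505, 0.1047, 0.0306]
orientation: [-1.351, 0.96, -0.953]
force: [-0.4, -0.2, -1.2]
opening: 0.0157
```

```bash
python3 -c "
from h import *
st();plan((.5588,.0984,.0317),np.radians(19.4),n=1)
for c in('top','scene'):
    im=imaging.read_camera(c);cv2.imwrite('pics/%s2.png'%c,im)
    crop(im,*((170,120,150,130,5) if c=='top' else (160,140,160,120,4.5)),'pics/%s2c.png'%c)"
```

```text
t 7.4 pos [0.5505 0.1047 0.0306] yaw 19.4 F [-0.36 -0.16 -1.2 ] op 0.0157
pos [0.5505 0.1047 0.0306] yaw 19.4 d [ 0.0083 -0.0063  0.0011] rv [ 0.14  0.   -0.2 ] n 1
[0.0087, -0.0012, 0.0058] [0.14, 0.0, -0.2]
```

View pics/top2c.png

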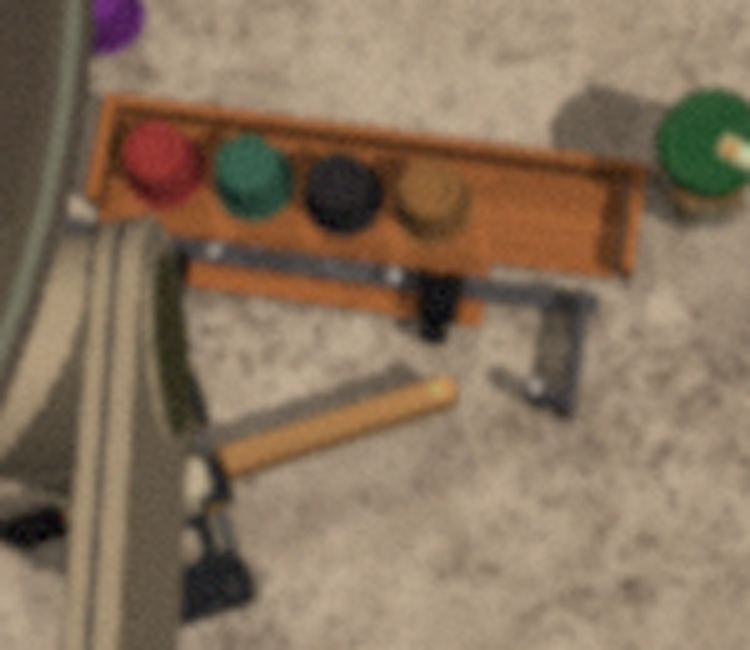

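View pics/scene2c.png

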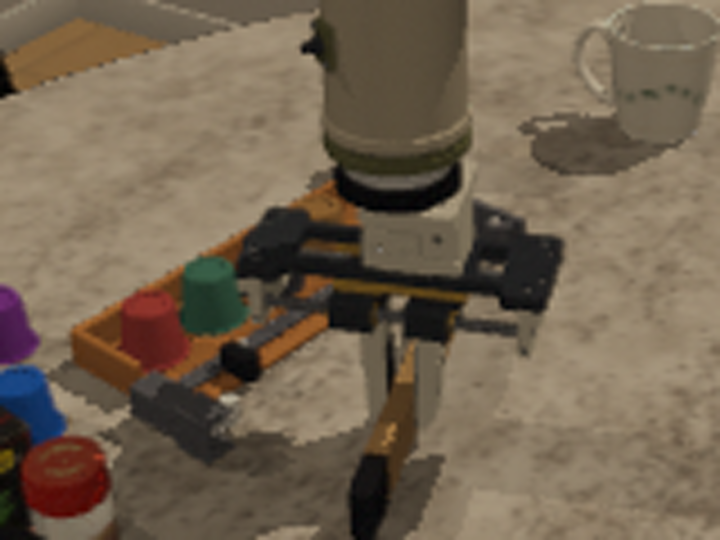

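The top view shows the rail tail at zoom (450,390). Its axis passes about 17 mm behind the post. I'll add 6 mm of clearance and slide in.

Request:
carry_out --motion '[0.003,-0.001,0.003,0,0,0,-1,0.006,0,0.003,0,0,0,-1,0.01,0,0,0,0,0,-1,0.01,0,0,0,0,0,-1,0.004,0,0,0,0,0,-1]'

```text
t: 8.0
tool_pos: [0.5679, 0.0726, 0.0317]
orientation: [-1.351, 0.96, -0.953]
force: [-0.5, 0.5, -1.6]
opening: 0.016
```

```bash
python3 -c "
from h import *
st();plan((.5787,.0418,.0315),np.radians(19.4),n=1)
im=imaging.read_camera('top')
crop(im,170,120,150,130,5,'pics/top3c.png')"
```

```text
t 8.0 pos [0.5679 0.0726 0.0317] yaw 19.4 F [-0.54  0.5  -1.58] op 0.016
pos [0.5679 0.0726 0.0317] yaw 19.4 d [ 0.0108 -0.0308 -0.0002] rv [ 0.14 -0.   -0.18] n 1
[0.0326, 0.0001, -0.0] [0.14, -0.0, -0.18]
```

View pics/top3c.png

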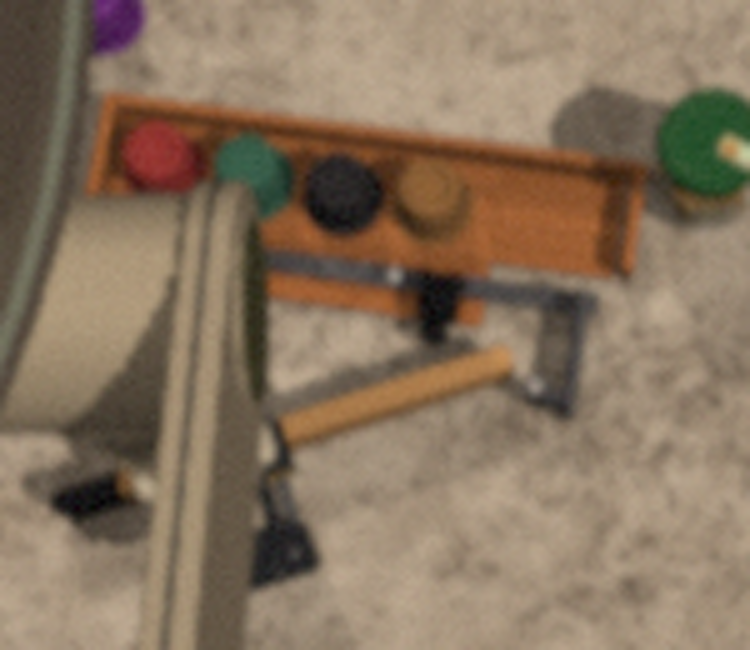

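Request:
carry_out --motion '[0.008,0,0,0,0,0,-1,0.009,0,0,0,0,0,-1,0.005,0,0,0,0,0,-1,0,0,0,0,0,0,-1,0,0,0,0,0,0,-1]'

```text
t: 8.55
tool_pos: [0.5758, 0.0489, 0.0314]
orientation: [-1.35, 0.961, -0.954]
force: [-0.5, 0.3, -2.2]
opening: 0.0164
```

```bash
python3 -c "
from h import *
st();plan((.5787,.0418,.0315),np.radians(19.4),n=1)"
```

```text
t 8.55 pos [0.5758 0.0489 0.0314] yaw 19.3 F [-0.48  0.27 -2.24] op 0.0164
pos [0.5758 0.0489 0.0314] yaw 19.3 d [ 0.0029 -0.0071  0.0001] rv [ 0.17 -0.1  -0.19] n 1
[0.0077, -0.0001, 0.0004] [0.17, -0.1, -0.19]
```

Request:
carry_out --motion '[0.002,0,0,0,0,0,-1,0.002,0,0,0,0,0,-1,0.0015,0,0,0,0,0,-1,0,0,0,0,0,0,-1,0,0,0,0,0,0,-1]'

```text
t: 9.05
tool_pos: [0.5775, 0.0442, 0.0314]
orientation: [-1.351, 0.961, -0.953]
force: [-0.7, -0.1, -1.4]
opening: 0.0156
```

Request:
carry_out --motion '[0.001,0,0,0,0,0,-1,0,0,0,0,0,0,-1,0.001,0,0,0,0,0,-1,0,0,0,0,0,0,-1,0,0,0,0,0,0,-1]'

```text
t: 9.55
tool_pos: [0.5781, 0.0423, 0.0313]
orientation: [-1.351, 0.961, -0.953]
force: [0.3, -1.4, -1.8]
opening: 0.0161
```

Request:
carry_out --motion '[0.001,0,0,0,0,0,-1,0,0,0,0,0,0,-1,0.001,0,0,0,0,0,-1,0,0,0,0,0,0,-1,0,0,0,0,0,0,-1]'

```text
t: 10.05
tool_pos: [0.5789, 0.0402, 0.0313]
orientation: [-1.351, 0.961, -0.953]
force: [-0.2, -0.2, -2.0]
opening: 0.0157
```

Request:
carry_out --motion '[0.001,0,0,0,0,0,-1,0,0,0,0,0,0,-1,0.001,0,0,0,0,0,-1,0,0,0,0,0,0,-1,0,0,0,0,0,0,-1]'

```text
t: 10.55
tool_pos: [0.579, 0.04, 0.0312]
orientation: [-1.35, 0.962, -0.95]
force: [-0.7, 2.1, -0.7]
opening: 0.0156
```

```bash
python3 -c "
from h import *
st();plan((.5787,.0418,.0315),np.radians(19.4),n=1)
im=imaging.read_camera('top')
crop(im,240,150,70,60,10,'pics/top4c.png')"
```

```text
t 10.55 pos [0.579  0.04   0.0312] yaw 19.42 F [-0.7   2.11 -0.67] op 0.0156
pos [0.579  0.04   0.0312] yaw 19.42 d [-0.0003  0.0018  0.0003] rv [ 0.19  0.02 -0.36] n 1
[-0.0018, -0.0003, 0.0003] [0.19, 0.02, -0.36]
```

View pics/top4c.png

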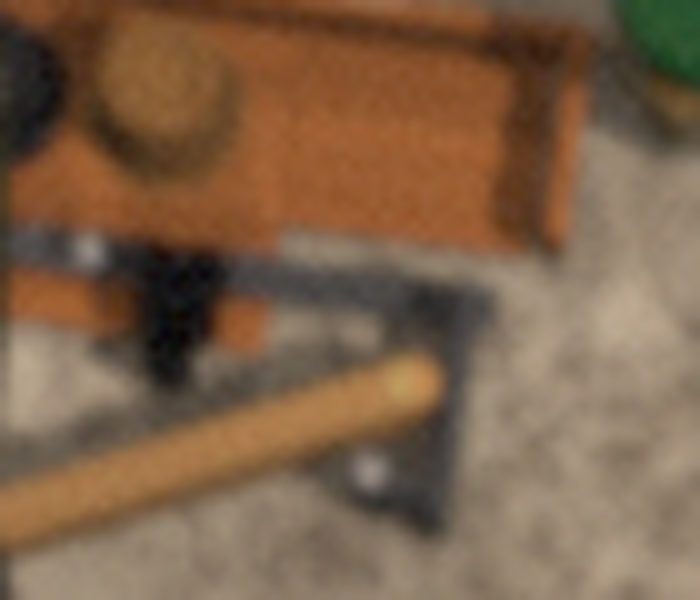

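The tail is behind the post and butts on the stop, with about 2 N showing. I'll press a little more and hold.

Request:
carry_out --motion '[0.001,0,0,0,0,0,-1,0.001,0,0,0,0,0,-1,0.001,0,0,0,0,0,-1,0.001,0,0,0,0,0,-1,0.001,0,0,0,0,0,-1]'

```text
t: 11.1
tool_pos: [0.579, 0.0395, 0.0308]
orientation: [-1.347, 0.966, -0.943]
force: [-2.3, 7.0, -0.2]
opening: 0.0159
```

Request:
carry_out --motion '[0.001,0,0,0,0,0,-1,0.001,0,0,0,0,0,-1,0.001,0,0,0,0,0,-1,0.001,0,0,0,0,0,-1,0.001,0,0,0,0,0,-1]'

```text
t: 11.6
tool_pos: [0.5788, 0.0393, 0.0304]
orientation: [-1.344, 0.97, -0.936]
force: [-2.7, 6.3, -0.6]
opening: 0.0158
```

```bash
python3 -c "
from h import *
st()"
```

```text
t 11.6 pos [0.5788 0.0393 0.0304] yaw 19.54 F [-2.66  6.32 -0.57] op 0.0158
```

Request:
carry_out --motion '[-0.0003,0,0,0,0,0,-1,0,0,0,0,0,0,-1,0,0,0,0,0,0,-1,0,0,0,0,0,0,-1,0,0,0,0,0,0,-1]'

```text
t: 12.1
tool_pos: [0.5787, 0.0393, 0.0302]
orientation: [-1.344, 0.971, -0.936]
force: [-0.8, 2.5, -2.0]
opening: 0.0159
```

Request:
carry_out --motion '[0,0,0,0,0,0,-1,0,0,0,0,0,0,-1,0,0,0,0,0,0,-1,0,0,0,0,0,0,-1,0,0,0,0,0,0,-1]'

```text
t: 12.6
tool_pos: [0.5787, 0.0393, 0.0303]
orientation: [-1.344, 0.971, -0.936]
force: [-0.7, 2.7, -2.0]
opening: 0.016
```

```bash
python3 -c "
from h import *
s=st(); Rm=R.from_rotvec(s['orientation']).as_matrix(); print(Rm.round(3)); plan(s['tool_pos'],np.radians(19.4),n=1)"
```

```text
t 12.6 pos [0.5787 0.0393 0.0303] yaw 19.53 F [-0.65  2.75 -1.96] op 0.016
[[ 0.334 -0.013  0.942]
 [-0.942  0.018  0.334]
 [-0.021 -1.    -0.006]]
pos [0.5787 0.0393 0.0303] yaw 19.53 d [0. 0. 0.] rv [ 0.35  0.13 -1.21] n 1
[0.0, 0.0, 0.0] [0.35, 0.13, -1.21]
```

Request:
carry_out --motion '[-0.0009,0,-0.0018,0.15,0,-0.5,-1,-0.0009,0,-0.0018,0.15,0,-0.5,-1,0,0,0,0,0,0,-1,0,0,0,0,0,0,-1,0,0,0,0,0,0,-1]'

```text
t: 13.1
tool_pos: [0.575, 0.0395, 0.0306]
orientation: [-1.35, 0.954, -0.954]
force: [0.9, 0.5, -2.6]
opening: 0.016
```

```bash
python3 -c "
from h import *
s=st(); plan(s['tool_pos'],np.radians(19.4),n=1)"
```

```text
t 13.1 pos [0.575  0.0395 0.0306] yaw 19.56 F [ 0.87  0.53 -2.56] op 0.016
pos [0.575  0.0395 0.0306] yaw 19.56 d [0. 0. 0.] rv [-0.06  0.16 -0.04] n 1
[0.0, 0.0, 0.0] [-0.06, 0.16, -0.04]
```

Request:
carry_out --motion '[-0.0003,0,-0.001,0,0,0,-1,0,0,0,0,0,0,-1,-0.0003,0,-0.001,0,0,0,-1,0,0,0,0,0,0,-1,0,0,0,0,0,0,-1]'

```text
t: 13.6
tool_pos: [0.5733, 0.0394, 0.0309]
orientation: [-1.35, 0.953, -0.954]
force: [0.9, 2.5, -2.2]
opening: 0.0159
```

```bash
python3 -c "
from h import *
s=st(); im=imaging.read_camera('top')
crop(im,240,150,70,60,10,'pics/top5c.png')"
```

```text
t 13.6 pos [0.5733 0.0394 0.0309] yaw 19.56 F [ 0.87  2.54 -2.25] op 0.0159
```

View pics/top5c.png

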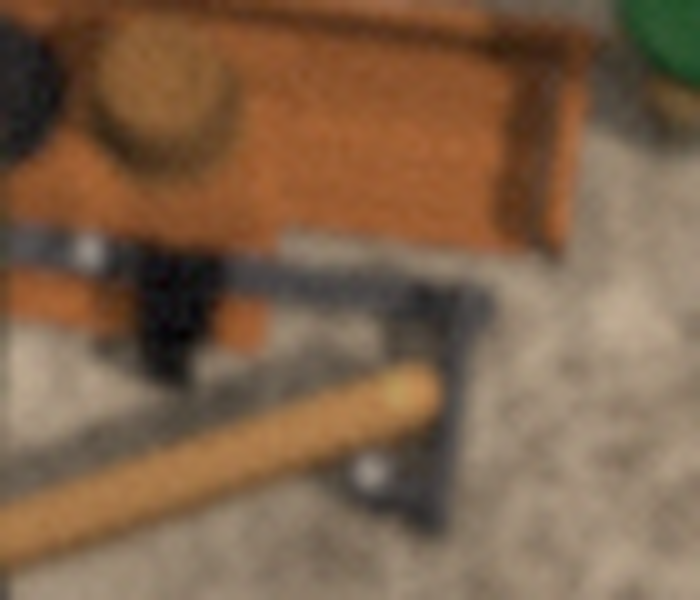

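Request:
carry_out --motion '[0,0.001,0,0,0,0,-1,0,0.001,0,0,0,0,-1,0,0.001,0,0,0,0,-1,0,0,0,0,0,0,-1,0,0,0,0,0,0,-1]'

```text
t: 14.15
tool_pos: [0.5738, 0.0392, 0.0285]
orientation: [-1.349, 0.953, -0.955]
force: [0.6, 1.2, -0.2]
opening: 0.0159
```

Request:
carry_out --motion '[0,0,0,0,0,0,-0.6,0,0,0,0,0,0,-0.45,0,0,0,0,0,0,-0.3,0,0,0,0,0,0,-0.3,0,0,0,0,0,0,-0.3]'

```text
t: 14.65
tool_pos: [0.5739, 0.0382, 0.0286]
orientation: [-1.35, 0.953, -0.957]
force: [0.0, 0.1, -0.4]
opening: 0.0322
```

```bash
python3 -c "
from h import *
s=st()
im=imaging.read_camera('wrist');cv2.imwrite('pics/w5.png',im)
im=imaging.read_camera('top')
crop(im,240,150,70,60,10,'pics/top6c.png')"
```

```text
t 14.65 pos [0.5739 0.0382 0.0286] yaw 19.51 F [ 0.01  0.12 -0.38] op 0.0322
```

View pics/w5.png

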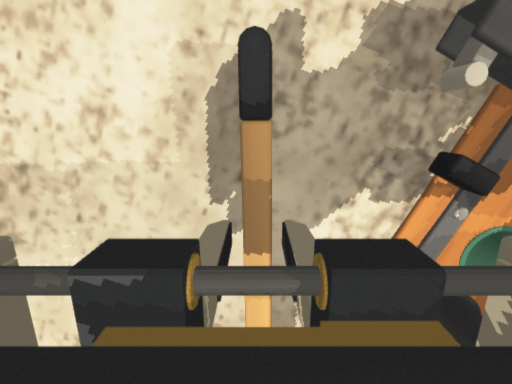

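View pics/top6c.png

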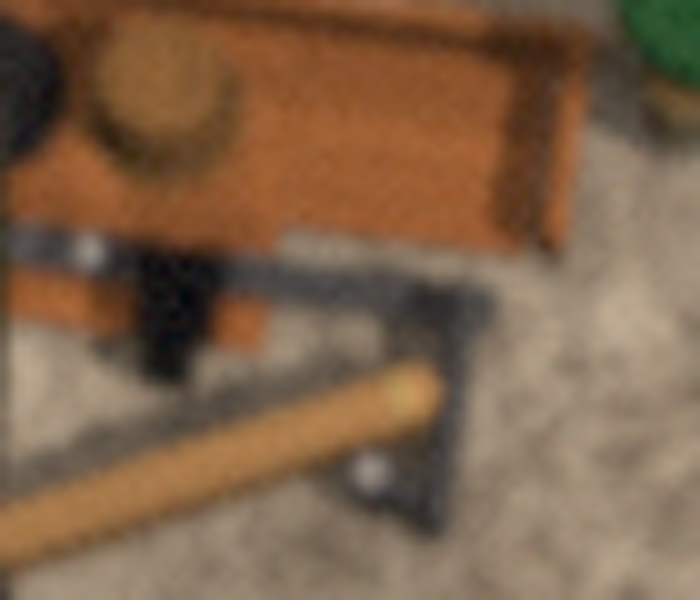

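Released cleanly. I'll rise, close the fingers, and come down in front of the rail near s≈95 mm to push.

Request:
carry_out --motion '[0,-0.01,0,0,0,0,-0.3,0,-0.025,0,0,0,0,-0.3,0,-0.025,0,0,0,0,-0.5,-0.015,0,-0.01,0,0,0,-1,-0.025,0,-0.014,0,0,0,-1]' --squeeze 10

```text
t: 15.25
tool_pos: [0.539, 0.0668, 0.0937]
orientation: [-1.348, 0.953, -0.96]
force: [-0.6, 0.8, -0.9]
opening: 0.0134
```

Request:
carry_out --motion '[-0.012,0,-0.01,0,0,0,-1,0,0,0,0,0,0,-1,0,0,0,0,0,0,-1,0,0,0,0,0,0,-1,0,0,0,0,0,0,-1]'

```text
t: 15.75
tool_pos: [0.5263, 0.0759, 0.0974]
orientation: [-1.346, 0.949, -0.961]
force: [-0.4, -0.0, -0.3]
opening: 0.0007
```

```bash
python3 -c "
from h import *
import pickle
s=st();m=imaging.camera_model('wrist')
im=imaging.read_camera('wrist');cv2.imwrite('pics/w6.png',im)
pickle.dump(m,open('w6.pkl','wb'))
plan((.520,.087,.030),np.radians(19.4),n=4)
for o in models.outline_of('wrist','rail')[:1]:
  mask=o['pixels']; print(o['confidence'],np.nonzero(mask.any(1))[0].min())
  for r in range(10,240,25):
    xs=np.nonzero(mask[r])[0]
    if len(xs):
        a=unproj('w',[[xs.min(),r],[xs.max()+1,r]],.036,m); print(r,xs.min(),xs.max()+1,a.mean(0).round(4),np.linalg.norm(a[1]-a[0]).round(4))
"
```

```text
t 15.75 pos [0.5263 0.0759 0.0974] yaw 19.44 F [-0.35 -0.02 -0.34] op 0.0007
pos [0.5263 0.0759 0.0974] yaw 19.44 d [-0.0063  0.0111 -0.0674] rv [-0.47  0.04  0.19] n 4
[-0.0032, 0.0168, -0.0007] [-0.12, 0.01, 0.05]
[-0.0032, 0.0168, -0.0007] [-0.12, 0.01, 0.05]
[-0.0032, 0.0168, -0.0006] [-0.12, 0.01, 0.05]
[-0.0032, 0.0168, -0.0006] [-0.12, 0.01, 0.05]
0.57 133
135 286 303 [0.534  0.1412 0.036 ] 0.0126
160 285 307 [0.5418 0.1243 0.036 ] 0.0166
185 282 307 [0.5478 0.1059 0.036 ] 0.0194
210 282 306 [0.5549 0.0868 0.036 ] 0.019
235 285 304 [0.5631 0.0671 0.036 ] 0.0155
```

View pics/w6.png

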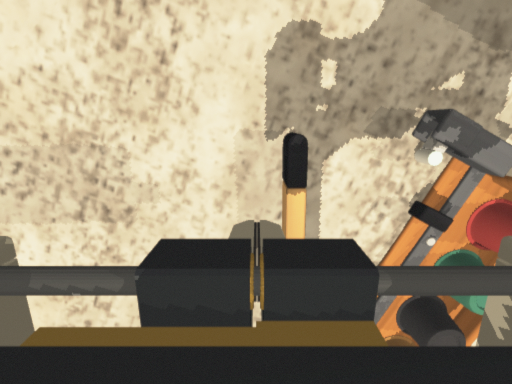

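Request:
carry_out --motion '[-0.003,0.01,-0.002,0,0,0,-1,-0.003,0.018,-0.002,0,0,0,-1,-0.003,0.018,-0.001,0,0,0,-1,-0.003,0.016,-0.001,0,0,0,-1,0,0,0,0,0,0,-1]'

```text
t: 16.35
tool_pos: [0.5162, 0.0848, 0.0303]
orientation: [-1.346, 0.952, -0.962]
force: [-0.3, -0.4, 0.6]
opening: 0.0005
```

Request:
carry_out --motion '[0,0,0,0,0,0,-1,0,0,0,0,0,0,-1,0,0,0,0,0,0,-1,0,0,0,0,0,0,-1,0,0,0,0,0,0,-1]'

```text
t: 16.85
tool_pos: [0.5176, 0.0846, 0.0321]
orientation: [-1.345, 0.95, -0.963]
force: [-0.8, 0.6, 0.3]
opening: 0.0005
```

```bash
python3 -c "
from h import *
s=st()
im=imaging.read_camera('wrist');cv2.imwrite('pics/w7.png',im)
im=imaging.read_camera('scene');crop(im,160,140,160,120,4.5,'pics/sc7.png')
plan((.518,.087,.030),np.radians(19.4),n=1)
"
```

```text
t 16.85 pos [0.5176 0.0846 0.0321] yaw 19.31 F [-0.8   0.64  0.3 ] op 0.0005
pos [0.5176 0.0846 0.032 ] yaw 19.31 d [ 0.0004  0.0024 -0.002 ] rv [-0.5  -0.09  0.2 ] n 1
[-0.0021, 0.002, 0.0012] [-0.5, -0.09, 0.2]
```

View pics/w7.png

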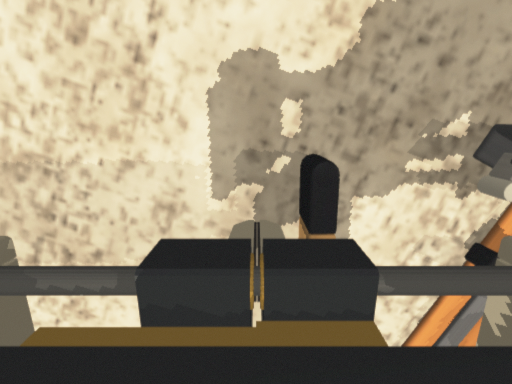

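View pics/sc7.png

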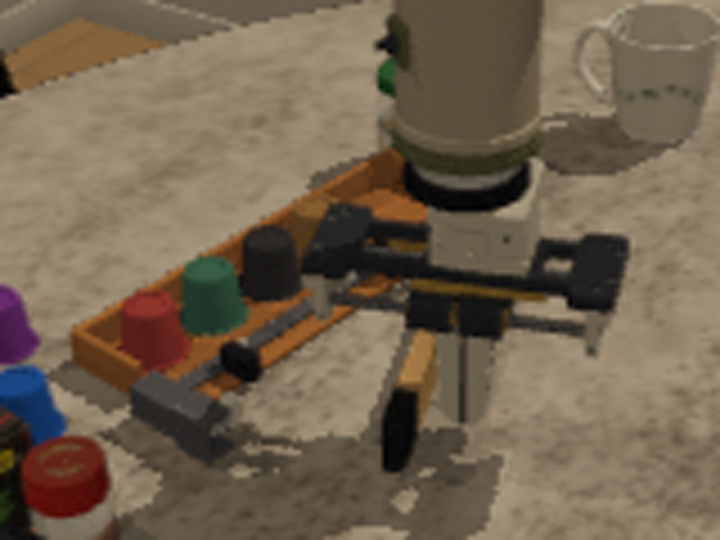

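```bash
cat >> h.py <<'E'
PHI=np.radians(-7.2); RF=np.array([[np.cos(PHI),-np.sin(PHI)],[np.sin(PHI),np.cos(PHI)]]); POST=np.array([.606,-.1005])
def pushpose(th,s,off=.0255):
    t=np.radians(th); T=np.array([-25+(15+8*np.sin(t))/np.cos(t),-132])/1000
    d=np.array([-np.sin(t),np.cos(t)]); n=np.array([np.cos(t),np.sin(t)])
    p=T+(.132+s)*d-off*n
    return RF@(p-np.array([-.025,-.124]))+POST, PHI+t
def arc(ths,ss,z=.030):
    s=robot.read_state(); p=np.array(s['tool_pos']); R0=R.from_rotvec(s['orientation'])
    for th,sv in zip(ths,ss):
        q,yaw=pushpose(th,sv); q=np.r_[q,z]; R1=R.from_matrix(yawR(yaw)); 
        print(th,q.round(4),(R0.inv().apply(q-p)).round(4).tolist(),np.degrees((R0.inv()*R1).as_rotvec()).round(2).tolist())
        p,R0=q,R1
E
python3 -c "
from h import *
arc([26.6,25,22.5,20,17.5,15,12.5,10,8,6,4,2,0],[.092]*13)"
```

```text
26.6 [0.5272 0.0918 0.03  ] [-0.0036, 0.002, 0.0114] [-0.5, -0.09, 0.2]
25 [0.5324 0.0945 0.03  ] [-0.0008, 0.0, 0.0058] [0.0, 1.6, 0.0]
22.5 [0.5407 0.0984 0.03  ] [-0.0012, 0.0, 0.0091] [-0.0, 2.5, -0.0]
20 [0.5492 0.102  0.03  ] [-0.0012, 0.0, 0.0092] [0.0, 2.5, 0.0]
17.5 [0.558  0.1051 0.03  ] [-0.0011, 0.0, 0.0092] [-0.0, 2.5, -0.0]
15 [0.5669 0.1078 0.03  ] [-0.0011, -0.0, 0.0092] [0.0, 2.5, 0.0]
12.5 [0.5759 0.1101 0.03  ] [-0.001, 0.0, 0.0093] [0.0, 2.5, 0.0]
10 [0.5851 0.112  0.03  ] [-0.001, 0.0, 0.0093] [0.0, 2.5, 0.0]
8 [0.5925 0.1131 0.03  ] [-0.0008, 0.0, 0.0075] [0.0, 2.0, 0.0]
6 [0.6    0.1141 0.03  ] [-0.0008, 0.0, 0.0075] [-0.0, 2.0, -0.0]
4 [0.6075 0.1147 0.03  ] [-0.0008, 0.0, 0.0075] [0.0, 2.0, 0.0]
2 [0.6151 0.115  0.03  ] [-0.0008, 0.0, 0.0075] [0.0, 2.0, 0.0]
0 [0.6227 0.1151 0.03  ] [-0.0008, 0.0, 0.0075] [0.0, 2.0, 0.0]
```

Request:
carry_out --motion '[-0.002,0.002,0.004,-0.4,0,0.2,-1,-0.001,0,0.004,0,0,0,-1,-0.0005,0,0.004,0,0.8,0,-1,-0.0005,0,0.005,0,1.5,0,-1,-0.0005,0,0.006,0,1.8,0,-1]'

```text
t: 17.45
tool_pos: [0.5391, 0.097, 0.0301]
orientation: [-1.321, 1.014, -1.014]
force: [-0.3, 0.2, 0.0]
opening: 0.0001
```

```bash
python3 -c "
from h import *
s=st(); im=imaging.read_camera('top');crop(im,170,120,150,130,5,'pics/top8.png')
arc([23,20],[.092]*2)"
```

```text
t 17.45 pos [0.5391 0.097  0.0301] yaw 15.0 F [-0.29  0.2   0.03] op 0.0001
23 [0.539  0.0977 0.03  ] [-0.0007, 0.0003, -0.0009] [-0.11, -0.92, -0.02]
20 [0.5492 0.102  0.03  ] [-0.0013, 0.0, 0.011] [0.0, 3.0, 0.0]
```

View pics/top8.png

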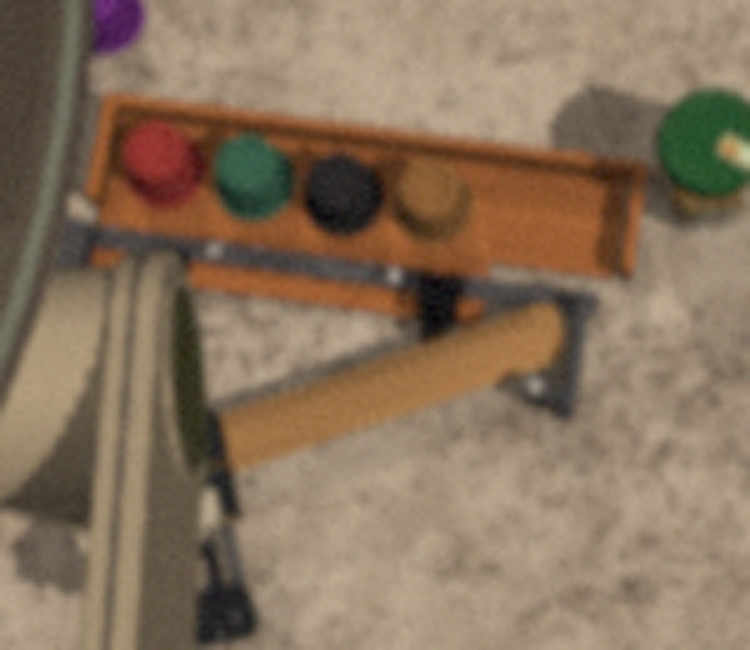

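```bash
python3 -c "
from h import *
im=imaging.read_camera('wrist');cv2.imwrite('pics/w9.png',im)
im=imaging.read_camera('scene');cv2.imwrite('pics/sc9f.png',im);crop(im,170,150,130,100,6,'pics/sc9.png')
"
```

```text
(no output)
```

View pics/w9.png

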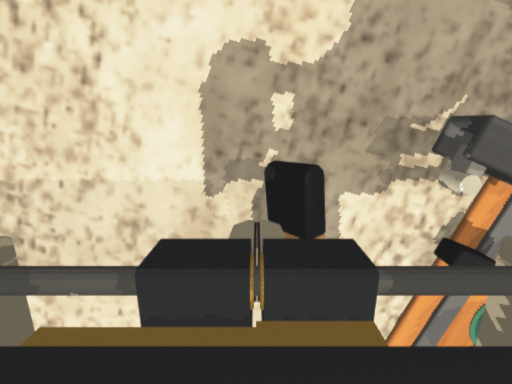

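View pics/sc9.png

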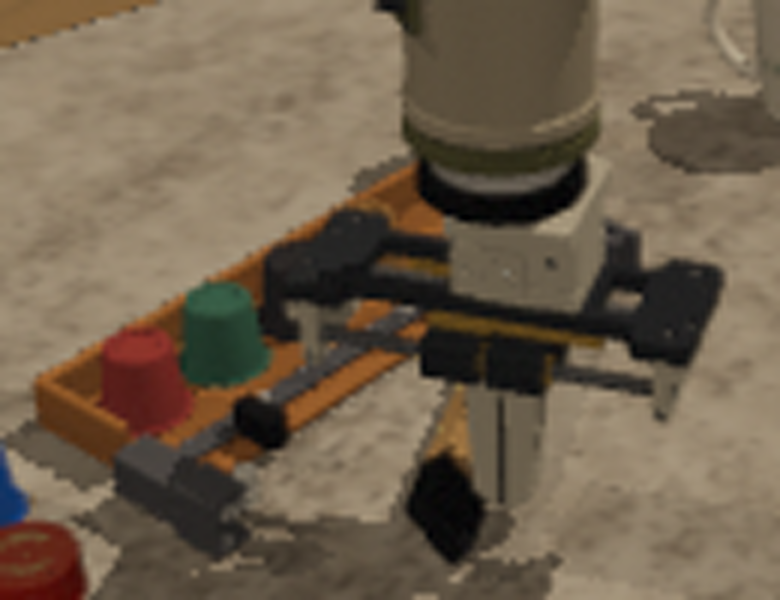

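```bash
python3 -c "
from h import *
st()
im=imaging.read_camera('scene');crop(im,225,205,50,45,14,'pics/sc10.png')
im=imaging.read_camera('top');crop(im,200,160,100,70,8,'pics/top10.png')
im=imaging.read_camera('wrist');crop(im,240,140,110,110,6,'pics/w10.png')
st()
"
```

```text
t 17.6 pos [0.5392 0.097  0.0301] yaw 15.13 F [-0.48 -0.15  0.5 ] op 0.0006
t 17.75 pos [0.5386 0.0968 0.03  ] yaw 15.13 F [0.86 0.68 0.19] op 0.0005
```

View pics/sc10.png

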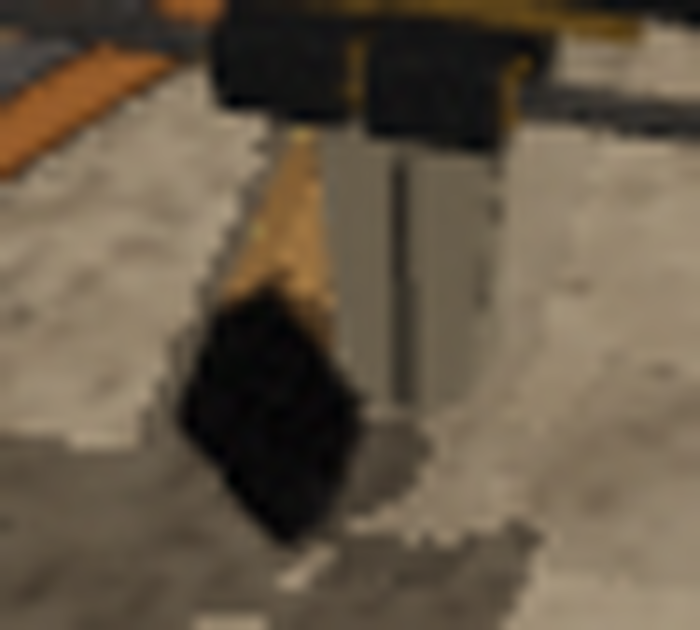

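View pics/top10.png

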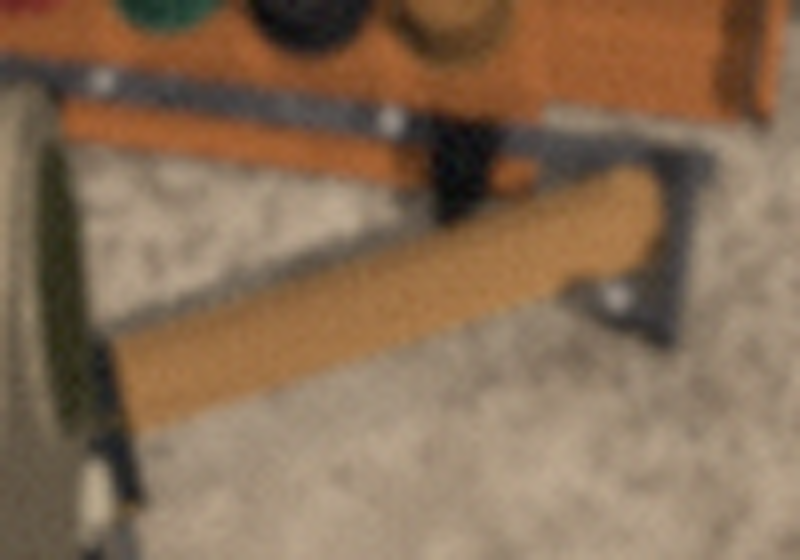

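View pics/w10.png

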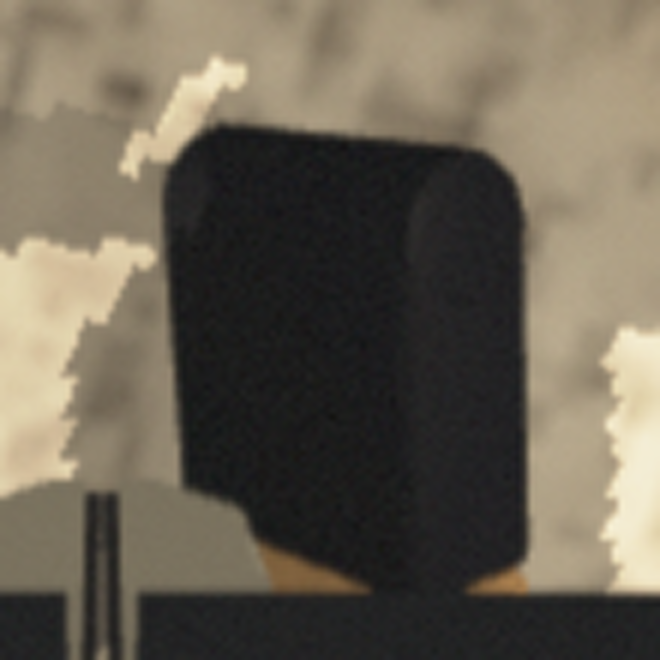

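The push tipped the rail back. It now leans against the pad, rolled about 40–45°, with its tail still in the pocket. I'll lift off, straddle it again, and close the jaws low so that the parallel pads stand it upright. Then I'll swing it while gripped.

Request:
carry_out --motion '[0,-0.005,-0.001,0,0,0,-1,0,-0.015,-0.001,0,0,0,-1,0,-0.025,0,0,0,0,-0.5,0,-0.02,0,0,0,0,0,0,0,0,0,0,0,0.5]'

```text
t: 18.25
tool_pos: [0.5354, 0.0958, 0.0999]
orientation: [-1.323, 1.012, -1.012]
force: [-0.2, 0.2, 0.1]
opening: 0.0201
```

Request:
carry_out --motion '[0.015,0,0,0,-1.5,0,0.5,0.015,0,0.01,0,-1.5,0,0.5,0,0,0,0,0,0,0.5,0,0,0,0,0,0,0.5,0,0,0,0,0,0,0.5]'

```text
t: 18.75
tool_pos: [0.553, 0.0698, 0.1009]
orientation: [-1.341, 0.97, -0.972]
force: [0.1, 0.6, -0.5]
opening: 0.06
```

```bash
python3 -c "
from h import *
import pickle
st();m=imaging.camera_model('wrist');pickle.dump(m,open('w11.pkl','wb'))
im=imaging.read_camera('wrist');cv2.imwrite('pics/w11.png',im)
im=imaging.read_camera('scene');crop(im,200,180,80,70,9,'pics/sc11.png')
im=imaging.read_camera('top');crop(im,200,160,100,70,8,'pics/top11.png')
"
```

```text
t 18.75 pos [0.553  0.0698 0.1009] yaw 18.25 F [ 0.08  0.64 -0.46] op 0.06
```

View pics/w11.png

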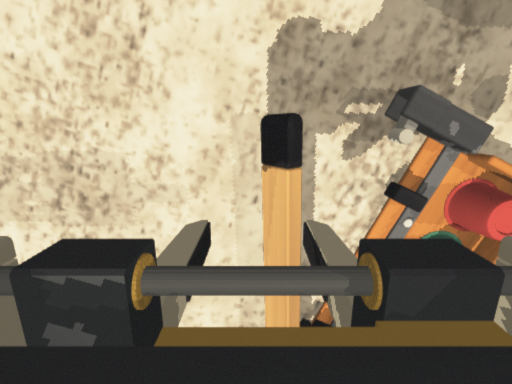

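View pics/sc11.png

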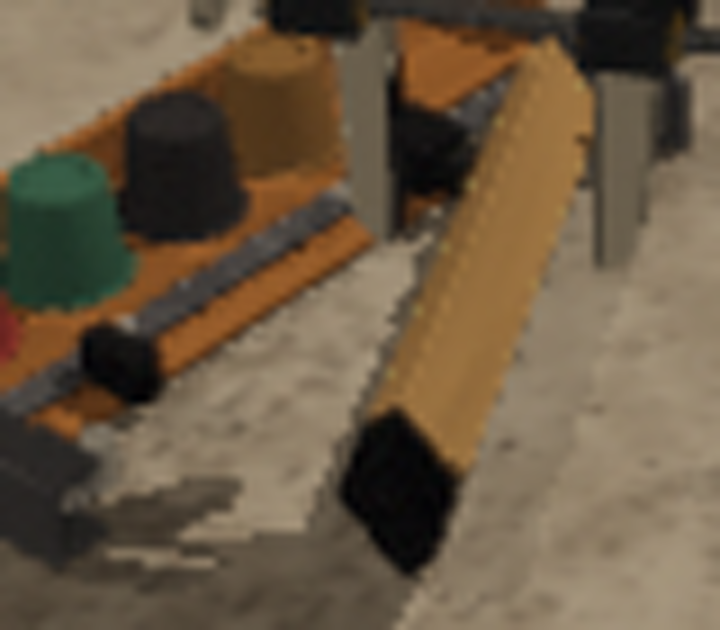

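View pics/top11.png

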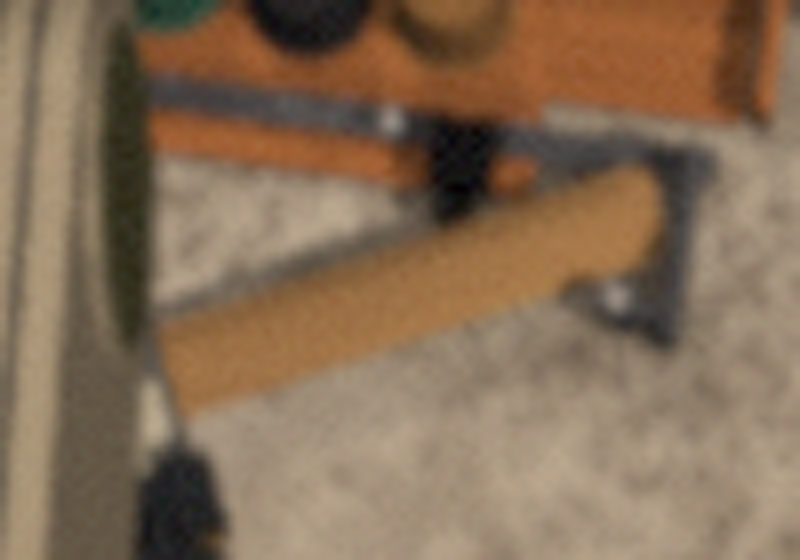

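```bash
python3 -c "
from h import *
im=cv2.imread('pics/w11.png');crop(im,235,100,100,100,7,'pics/w11c.png')
s=cv2.imread('pics/w11.png')
crop(cv2.convertScaleAbs(im,alpha=3,beta=0),235,100,100,100,7,'pics/w11d.png')
"
```

```text
(no output)
```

View pics/w11d.png

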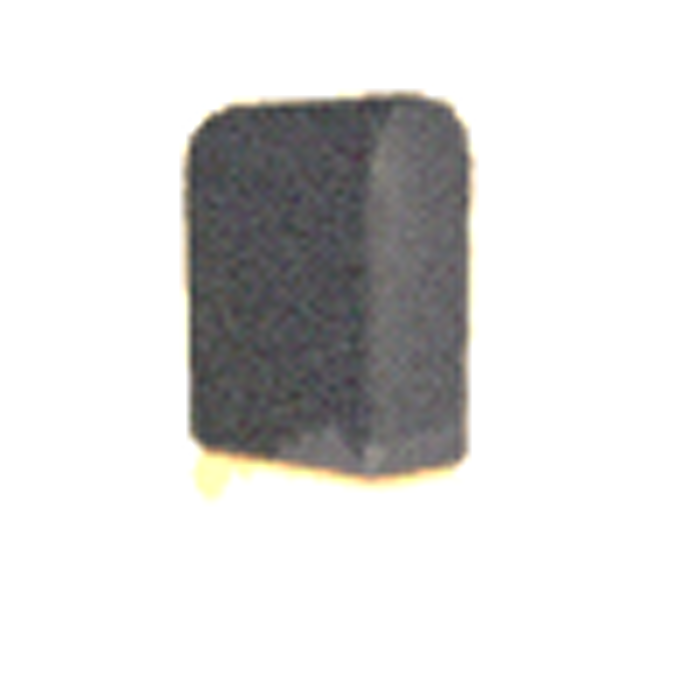

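Run:
```python
from h import *
import pickle
m=pickle.load(open('w11.pkl','rb'))
A=unproj('w',[[261.9,140]],.0103,m)[0]; C=unproj('w',[[301.9,140]],.0276,m)[0]; D=unproj('w',[[287.6,140]],.038,m)[0]
im=cv2.imread('pics/w11.png'); 
# wood edges further down
for r in (190,215,235):
    hsv=cv2.cvtColor(im,cv2.COLOR_BGR2HSV)[r,230:330]; xs=230+np.nonzero((hsv[:,1]>110)&(hsv[:,2]>100))[0]; print(r,xs.min(),xs.max()+1)
    print(unproj('w',[[xs.min(),r]],.0103,m)[0].round(4),unproj('w',[[xs.max()+1,r]],.0276,m)[0].round(4))
print(A,C,D)
st()
```

```text
190 262 302
[0.555  0.0812 0.0103] [0.5845 0.0954 0.0276]
215 263 301
[0.5633 0.0593 0.0103] [0.5913 0.0748 0.0276]
235 264 301
[0.5704 0.041  0.0103] [0.5977 0.0578 0.0276]
[0.54104897 0.12248084 0.0103    ] [0.57019315 0.13321486 0.0276    ] [0.55821156 0.12995874 0.038     ]
t 18.9 pos [0.553  0.0699 0.101 ] yaw 18.29 F [ 0.39  0.13 -0.21] op 0.0687
```

Request:
carry_out --motion '[0,0.01,0.007,0,-0.7,0,0.5,0,0.018,0.006,0,-0.8,0,0.5,0,0.02,0,0,0,0,0.5,0,0.01,0,0,0,0,0.5,0,0,0,0,0,0,0.5]'

```text
t: 19.4
tool_pos: [0.5666, 0.076, 0.0393]
orientation: [-1.352, 0.946, -0.949]
force: [0.1, 0.0, 0.1]
opening: 0.0695
```

Request:
carry_out --motion '[0,0,0,0,0,0,0.5,0,0,0,0,0,0,0.5,0,0,0,0,0,0,0.5,0,0,0,0,0,0,0.5,0,0,0,0,0,0,0.5]'

```text
t: 19.9
tool_pos: [0.5682, 0.0763, 0.0417]
orientation: [-1.35, 0.944, -0.95]
force: [1.2, 0.2, -0.9]
opening: 0.0698
```

```bash
python3 -c "
from h import *
st();plan((.566,.0747,.024),np.radians(19.8),n=2)"
```

```text
t 19.9 pos [0.5682 0.0763 0.0417] yaw 20.06 F [ 1.15  0.18 -0.94] op 0.0698
pos [0.5682 0.0763 0.0417] yaw 20.06 d [-0.0022 -0.0016 -0.0177] rv [-0.35  0.26  0.04] n 2
[0.0004, 0.0089, -0.0014] [-0.18, 0.13, 0.02]
[0.0004, 0.0089, -0.0013] [-0.18, 0.13, 0.02]
```

Request:
carry_out --motion '[0,0.008,-0.0015,0,0,0,0.5,0,0.007,-0.0015,0,0,0,0.5,0,0.001,0,0,0,0,0.5,0,0,0,0,0,0,0.5,0,0,0,0,0,0,0.5]'

```text
t: 20.4
tool_pos: [0.5652, 0.0751, 0.0244]
orientation: [-1.35, 0.944, -0.951]
force: [0.0, 0.3, 0.1]
opening: 0.0697
```

```bash
python3 -c "
from h import *
st();plan((.566,.0747,.024),np.radians(19.8),n=1)
im=imaging.read_camera('wrist');cv2.imwrite('pics/w12.png',im)
im=imaging.read_camera('scene');crop(im,200,180,80,70,9,'pics/sc12.png')"
```

```text
t 20.4 pos [0.5652 0.0751 0.0244] yaw 20.04 F [0.   0.28 0.13] op 0.0697
pos [0.5652 0.0751 0.0244] yaw 20.04 d [ 0.0008 -0.0004 -0.0004] rv [-0.36  0.24  0.04] n 1
[0.0006, 0.0004, 0.0007] [-0.36, 0.24, 0.04]
```

View pics/w12.png

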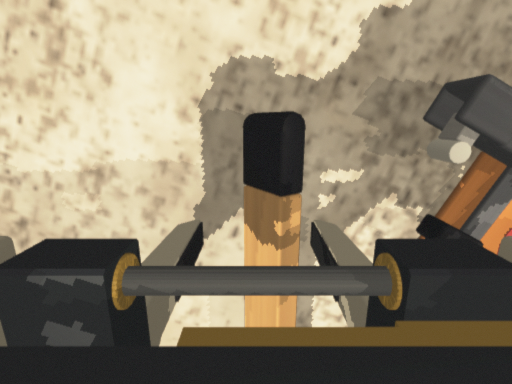

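View pics/sc12.png

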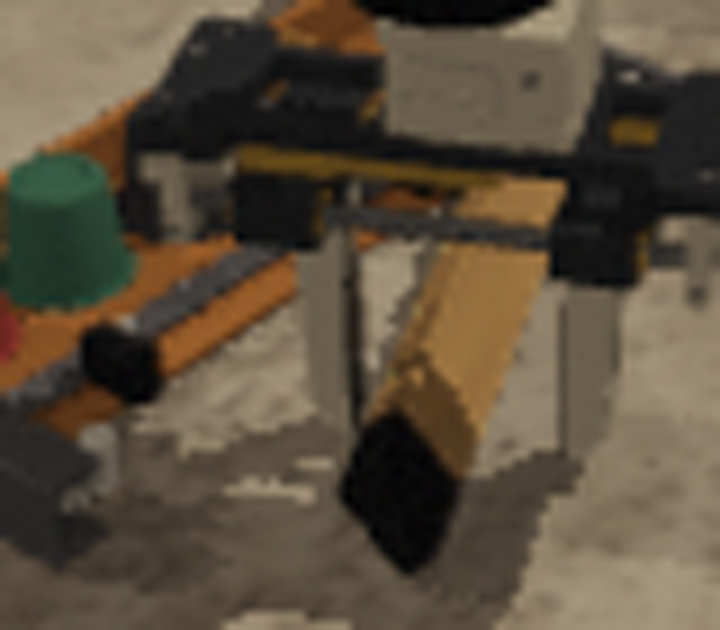

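The jaws straddle the leaning rail. I'll close slowly with a low squeeze.

Request:
carry_out --motion '[0,0,0,0,0,0,0.2,0,0,0,0,0,0,0,0,0,0,0,0,0,-0.15,0,0,0,0,0,0,-0.3,0,0,0,0,0,0,-0.4]' --squeeze 6

```text
t: 21.0
tool_pos: [0.5662, 0.0752, 0.0255]
orientation: [-1.348, 0.942, -0.952]
force: [-0.5, 0.1, 0.5]
opening: 0.0341
```

```bash
python3 -c "
from h import *
st()
im=imaging.read_camera('wrist');cv2.imwrite('pics/w13.png',im)"
```

```text
t 21.0 pos [0.5662 0.0752 0.0255] yaw 20.05 F [-0.49  0.06  0.49] op 0.0341
```

View pics/w13.png

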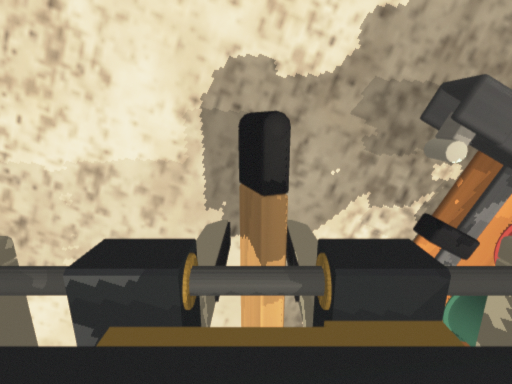

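It is standing up as planned, with the roll clearly smaller. I'll keep closing.

Request:
carry_out --motion '[0,0,0,0,0,0,-0.5,0,0,0,0,0,0,-0.6,0,0,0,0,0,0,-0.7,0,0,0,0,0,0,-0.9,0,0,0,0,0,0,-1]' --squeeze 10

```text
t: 21.55
tool_pos: [0.5652, 0.0749, 0.0253]
orientation: [-1.35, 0.944, -0.951]
force: [-1.9, 0.3, 0.9]
opening: 0.0163
```

```bash
python3 -c "
from h import *
st()
im=imaging.read_camera('wrist');cv2.imwrite('pics/w14.png',im)
im=imaging.read_camera('top');crop(im,200,160,100,70,8,'pics/top14.png')
im=imaging.read_camera('scene');crop(im,200,180,80,70,9,'pics/sc14.png')"
```

```text
t 21.55 pos [0.5652 0.0749 0.0253] yaw 20.03 F [-1.88  0.34  0.9 ] op 0.0163
```

View pics/w14.png

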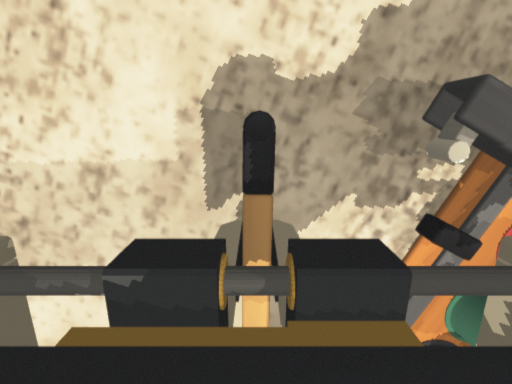

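View pics/top14.png

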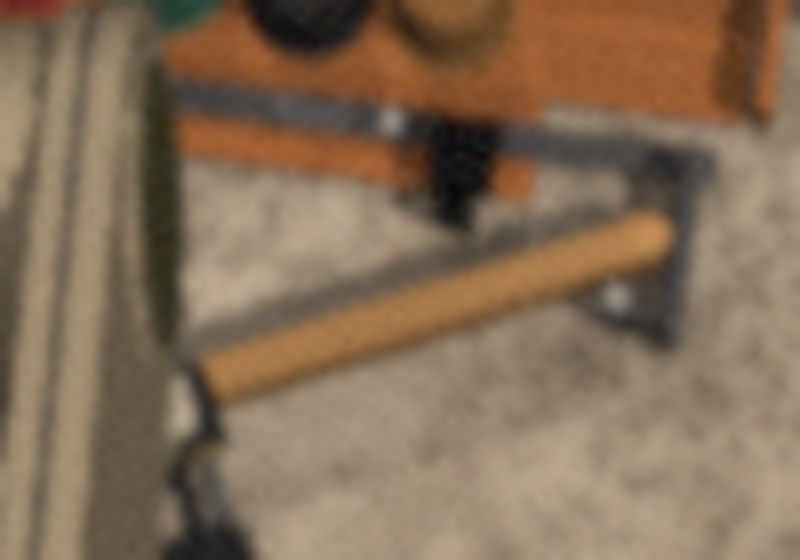

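View pics/sc14.png

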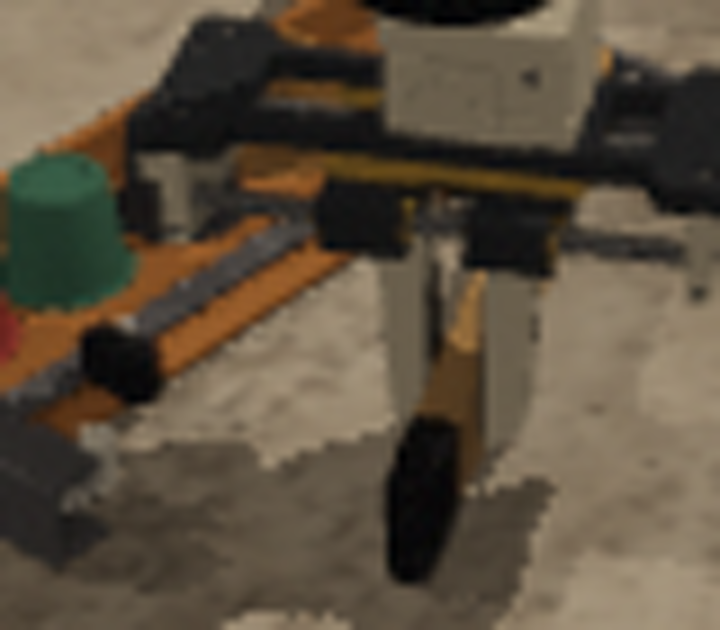

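The rail is upright again, gripped at 16 mm, with its tail behind the post. I'll press it on the stop again, still at about 27°.

Request:
carry_out --motion '[0,-0.0015,0,0,0,0,-1,0.001,0,0,0,0,0,-1,0.001,0,0,0,0,0,-1,0.001,0,0,0,0,0,-1,0,0,0,0,0,0,-1]' --squeeze 15

```text
t: 22.2
tool_pos: [0.5654, 0.0734, 0.0257]
orientation: [-1.349, 0.945, -0.948]
force: [1.5, 0.2, -1.1]
opening: 0.0159
```

Request:
carry_out --motion '[0.001,0,0,0,0,0,-1,0,0,0,0,0,0,-1,0.001,0,0,0,0,0,-1,0,0,0,0,0,0,-1,0,0,0,0,0,0,-1]'

```text
t: 22.7
tool_pos: [0.5655, 0.0732, 0.0257]
orientation: [-1.348, 0.947, -0.945]
force: [-1.6, 2.9, -0.7]
opening: 0.0158
```

Request:
carry_out --motion '[0.0003,0,0,0,0,0,-1,0,0,0,0,0,0,-1,0,0,0,0,0,0,-1,0,0,0,0,0,0,-1,0,0,0,0,0,0,-1]'

```text
t: 23.2
tool_pos: [0.5656, 0.0731, 0.0257]
orientation: [-1.348, 0.947, -0.945]
force: [-0.5, 4.1, -0.9]
opening: 0.016
```

Request:
carry_out --motion '[0,0,0,0,0,0,-1,0,0,0,0,0,0,-1,0,0,0,0,0,0,-1,0,0,0,0,0,0,-1,0,0,0,0,0,0,-1]'

```text
t: 23.7
tool_pos: [0.5656, 0.0731, 0.0257]
orientation: [-1.348, 0.947, -0.945]
force: [-1.5, 3.4, -0.0]
opening: 0.0157
```

Run:
```python
from h import *
import pickle
st();m=imaging.camera_model('wrist')
im=imaging.read_camera('wrist');cv2.imwrite('pics/w15.png',im);pickle.dump(m,open('w15.pkl','wb'))
crop(im,220,90,80,130,5,'pics/w15c.png')
t=imaging.read_camera('top');crop(t,250,170,50,40,14,'pics/top15.png')
```

```text
t 23.7 pos [0.5656 0.0731 0.0257] yaw 20.1 F [-1.46  3.39 -0.04] op 0.0157
```

View pics/w15c.png

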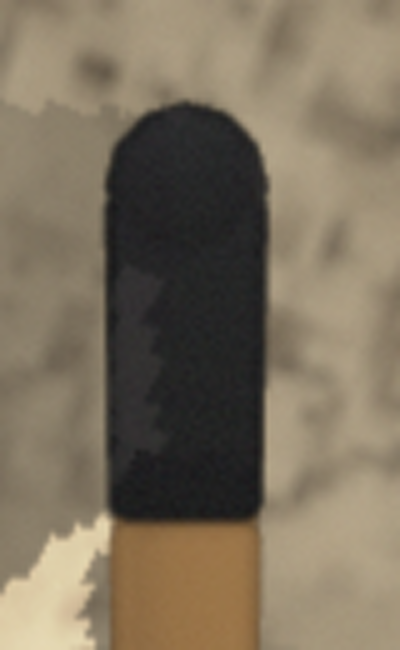

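View pics/top15.png

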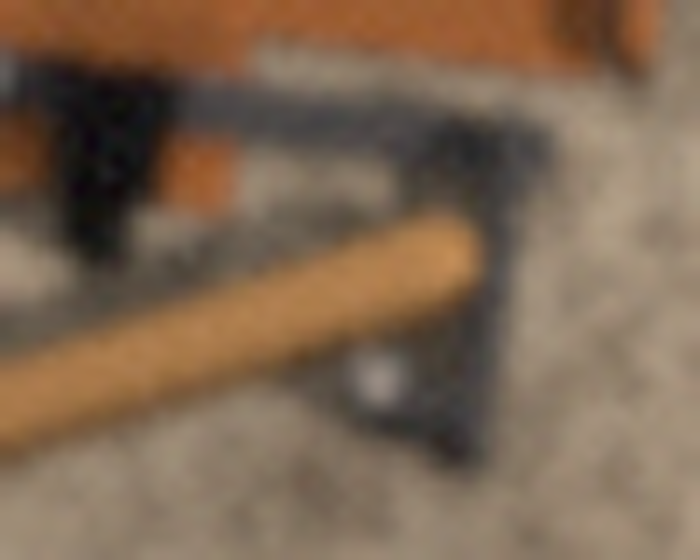

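Run:
```python
from h import *
import pickle
m=pickle.load(open('w15.pkl','rb'))
tip=unproj('w',[[220+186/5,90+102/5]],.037,m)[0]; b=unproj('w',[[220+186/5,90+520/5]],.037,m)[0]
s=robot.read_state(); tcp=s['tool_pos'][:2]; yaw=np.radians(20.1); d=np.array([-np.sin(yaw),np.cos(yaw)]); n=np.array([d[1],-d[0]])
print('tip',tip,'black len',np.linalg.norm(tip-b),'axis yaw',np.degrees(np.arctan2(-(tip-b)[0],(tip-b)[1])))
sv=.140-(tip[:2]-tcp)@d; print('s',sv,'lat',(tip[:2]-tcp)@n)
tail=tcp-(.132+sv)*d; f=RF.T@(tail-POST)*1000+[-25,-124]; print('tail in fitting',f,'post dist', (tail-POST)@n*1000)
```

```text
tip [0.54085663 0.14264604 0.037     ] black len 0.040626851669254886 axis yaw 20.117331589452622
s 0.0662328780023933 lat 0.0007026925450960599
tail in fitting [   4.02427836 -132.96204727] post dist 21.681034933130324
```

Request:
carry_out --motion '[-0.001,0,-0.0017,0,0,0,-1,-0.0009,0,-0.0018,0,0,0,-1,0,0,0,0,0,0,-1,-0.0004,0,-0.0009,0,0,0,-1,0,0,0,0,0,0,-1]'

```text
t: 24.3
tool_pos: [0.5614, 0.0729, 0.0261]
orientation: [-1.348, 0.944, -0.947]
force: [0.7, 1.0, -2.1]
opening: 0.016
```

Request:
carry_out --motion '[-0.0004,0,-0.0009,0,0,0,-1,0,0,0,0,0,0,-1,-0.0004,0,-0.0009,0,0,0,-1,0,0,0,0,0,0,-1,0,0,0,0,0,0,-1]'

```text
t: 24.8
tool_pos: [0.5594, 0.073, 0.0261]
orientation: [-1.348, 0.944, -0.947]
force: [0.7, 1.7, -1.8]
opening: 0.0161
```

```bash
cat >> h.py <<'E'
def rel(s_grip=.0662):
    s=st(); Rm=R.from_rotvec(s['orientation']).as_matrix(); yaw=np.arctan2(Rm[1,2],Rm[0,2])
    d=np.array([-np.sin(yaw),np.cos(yaw)]); n=np.array([d[1],-d[0]]); tail=s['tool_pos'][:2]-(.132+s_grip)*d
    f=RF.T@(tail-POST)*1000+[-25,-124]
    print('theta',(np.degrees(yaw)+7.2).round(2),'tail_f',f.round(1),'postgap',(((tail-POST)@n)*1000-15).round(1),'Fd',(s['force'][:2]@d).round(2),'Fn',(s['force'][:2]@n).round(2),'tilt',Rm[2,[0,2]].round(3),'M',s['wrist_torque'].round(2))
def swing(ths,s_grip=.0662,z=None,dx=.0,dy=.0):
    s=robot.read_state(); p=np.array(s['tool_pos']); R0=R.from_rotvec(s['orientation']); z=p[2] if z is None else z
    for th in ths:
        q,yaw=pushpose(th,s_grip,0); q=q+RF@np.array([dx,dy]); q=np.r_[q,z]; R1=R.from_matrix(yawR(yaw))
        print(th,q.round(4),(R0.inv().apply(q-p)).round(4).tolist(),np.degrees((R0.inv()*R1).as_rotvec()).round(2).tolist())
        p,R0=q,R1
E
python3 -c "
from h import *
rel()"
```

```text
t 24.8 pos [0.5594 0.073  0.0261] yaw 20.14 F [ 0.72  1.69 -1.81] op 0.0161
theta 27.34 tail_f [  -1.9 -133.8] postgap 1.0 Fd 1.34 Fn 1.26 tilt [-0.003  0.007] M [ 0.29 -0.22  0.31]
```

```bash
python3 -c "
from h import *
swing([27.3,25,22.5,20,17.5,15,12.5,10,8,6],z=.0262,dx=.001,dy=-.0013)"
```

```text
27.3 [0.5586 0.0736 0.0262] [-0.0009, -0.0001, -0.0006] [-0.42, 0.04, -0.15]
25 [0.5654 0.0763 0.0262] [-0.0002, 0.0, 0.0073] [0.0, 2.3, 0.0]
22.5 [0.5729 0.0789 0.0262] [-0.0001, 0.0, 0.008] [-0.0, 2.5, -0.0]
20 [0.5806 0.0811 0.0262] [-0.0001, 0.0, 0.008] [0.0, 2.5, 0.0]
17.5 [0.5885 0.0829 0.0262] [-0.0, 0.0, 0.0081] [-0.0, 2.5, -0.0]
15 [0.5965 0.0843 0.0262] [0.0, -0.0, 0.0081] [0.0, 2.5, 0.0]
12.5 [0.6045 0.0854 0.0262] [0.0001, 0.0, 0.0081] [0.0, 2.5, 0.0]
10 [0.6127 0.086  0.0262] [0.0001, 0.0, 0.0082] [0.0, 2.5, 0.0]
8 [0.6192 0.0863 0.0262] [0.0001, 0.0, 0.0066] [0.0, 2.0, 0.0]
6 [0.6258 0.0863 0.0262] [0.0001, 0.0, 0.0066] [-0.0, 2.0, -0.0]
```

Request:
carry_out --motion '[-0.0008,0,0.003,0,1.2,0,-1,-0.0003,0,0.0045,0,1.4,0,-1,-0.0001,0,0.005,0,1.5,0,-1,0,0,0.003,0,1,0,-1,0,0,0,0,0,0,-1]'

```text
t: 25.3
tool_pos: [0.5753, 0.0794, 0.0263]
orientation: [-1.31, 1.017, -1.021]
force: [1.1, 0.8, -2.2]
opening: 0.0156
```

```bash
python3 -c "
from h import *
rel();swing([20,17.5,15,12.5,10],z=.0262,dx=.001,dy=-.0013)"
```

```text
t 25.3 pos [0.5753 0.0794 0.0263] yaw 14.54 F [ 1.1   0.78 -2.19] op 0.0156
theta 21.74 tail_f [  -4.6 -133.4] postgap 0.5 Fd 0.48 Fn 1.26 tilt [-0.003  0.008] M [ 0.26 -0.2   0.22]
20 [0.5806 0.0811 0.0262] [-0.0002, 0.0001, 0.0055] [-0.43, 1.74, -0.19]
17.5 [0.5885 0.0829 0.0262] [-0.0, 0.0, 0.0081] [-0.0, 2.5, -0.0]
15 [0.5965 0.0843 0.0262] [0.0, -0.0, 0.0081] [0.0, 2.5, 0.0]
12.5 [0.6045 0.0854 0.0262] [0.0001, 0.0, 0.0081] [0.0, 2.5, 0.0]
10 [0.6127 0.086  0.0262] [0.0001, 0.0, 0.0082] [0.0, 2.5, 0.0]
```

Very clean, with forces of about 1 N. Continuing the swing.

Request:
carry_out --motion '[0,0,0.006,0,1.8,0,-1,0,0,0.0065,0,2,0,-1,0,0,0.0065,0,2,0,-1,0,0,0.005,0,1.5,0,-1,0,0,0,0,0,0,-1]'

```text
t: 25.8
tool_pos: [0.5998, 0.0845, 0.0263]
orientation: [-1.257, 1.116, -1.119]
force: [0.7, 1.5, -1.4]
opening: 0.0158
```

```bash
python3 -c "
from h import *
rel();swing([12.5,10,8,6],z=.0262,dx=.001,dy=-.0013)"
```

```text
t 25.8 pos [0.5998 0.0845 0.0263] yaw 6.98 F [ 0.74  1.47 -1.38] op 0.0158
theta 14.18 tail_f [  -5.8 -133.4] postgap 1.3 Fd 1.37 Fn 0.91 tilt [-0.004  0.007] M [ 0.26 -0.21  0.19]
12.5 [0.6045 0.0854 0.0262] [-0.0003, 0.0001, 0.0048] [-0.39, 1.69, -0.22]
10 [0.6127 0.086  0.0262] [0.0001, 0.0, 0.0082] [0.0, 2.5, 0.0]
8 [0.6192 0.0863 0.0262] [0.0001, 0.0, 0.0066] [0.0, 2.0, 0.0]
6 [0.6258 0.0863 0.0262] [0.0001, 0.0, 0.0066] [-0.0, 2.0, -0.0]
```

Request:
carry_out --motion '[0,0,0.005,0,1.6,0,-1,0,0,0.005,0,1.6,0,-1,0,0,0.005,0,1.6,0,-1,0,0,0.003,0,1,0,-1,0,0,0,0,0,0,-1]'

```text
t: 26.3
tool_pos: [0.6192, 0.0861, 0.0265]
orientation: [-1.207, 1.197, -1.199]
force: [1.2, 1.8, -2.5]
opening: 0.016
```

```bash
python3 -c "
from h import *
rel();swing([6,5,4,3,2,1,0],z=.0262,dx=.001,dy=-.0013)
im=imaging.read_camera('wrist');cv2.imwrite('pics/w16.png',im)
im=imaging.read_camera('top');crop(im,170,120,130,90,6,'pics/top16.png')"
```

```text
t 26.3 pos [0.6192 0.0861 0.0265] yaw 0.76 F [ 1.19  1.76 -2.51] op 0.016
theta 7.96 tail_f [  -7.8 -133.5] postgap 0.7 Fd 1.74 Fn 1.21 tilt [-0.005  0.007] M [ 0.31 -0.32  0.2 ]
6 [0.6258 0.0863 0.0262] [-0.0001, 0.0003, 0.0065] [-0.39, 1.96, -0.27]
5 [0.6291 0.0862 0.0262] [0.0, 0.0, 0.0033] [0.0, 1.0, 0.0]
4 [0.6324 0.0861 0.0262] [0.0, 0.0, 0.0033] [0.0, 1.0, 0.0]
3 [0.6357 0.0859 0.0262] [0.0, 0.0, 0.0033] [0.0, 1.0, 0.0]
2 [0.639  0.0856 0.0262] [0.0, 0.0, 0.0033] [0.0, 1.0, 0.0]
1 [0.6423 0.0853 0.0262] [0.0, 0.0, 0.0033] [0.0, 1.0, 0.0]
0 [0.6455 0.0849 0.0262] [0.0, 0.0, 0.0033] [0.0, 1.0, 0.0]
```

View pics/w16.png

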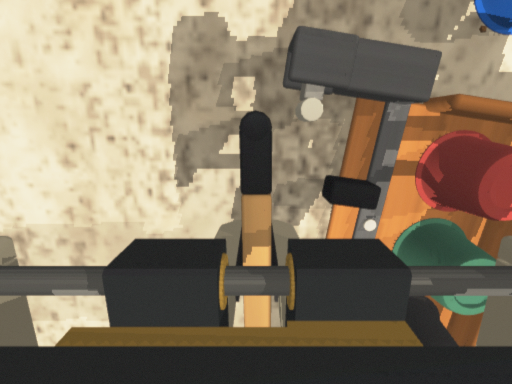

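View pics/top16.png

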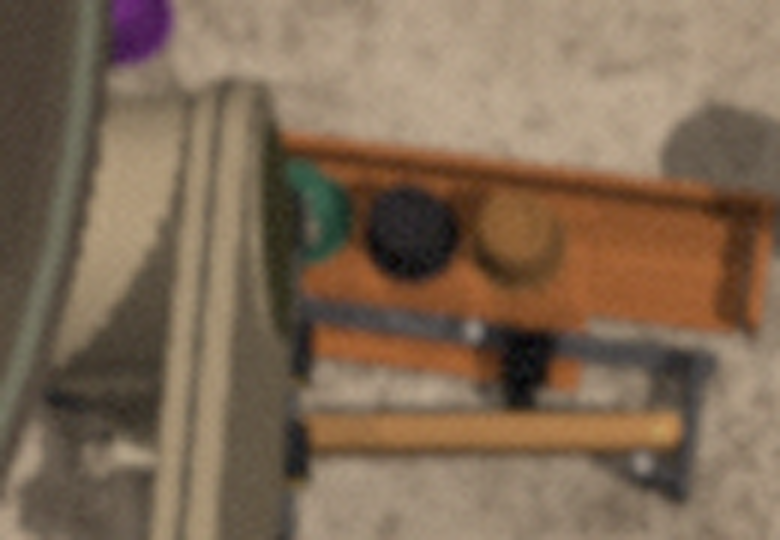

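Request:
carry_out --motion '[0,-0.0008,0.0033,0,1,0,-1,0,-0.0008,0.0033,0,1,0,-1,0,0,0.0025,0,0.8,0,-1,0,0,0,0,0,0,-1,0,0,0,0,0,0,-1]'

```text
t: 26.9
tool_pos: [0.6278, 0.0862, 0.0277]
orientation: [-1.183, 1.237, -1.236]
force: [0.3, 2.6, -3.0]
opening: 0.0162
```

```bash
python3 -c "
from h import *
rel();swing([4,3],dx=.001,dy=-.0013)"
```

```text
t 26.9 pos [0.6278 0.0862 0.0277] yaw -2.23 F [ 0.32  2.61 -3.  ] op 0.0162
theta 4.97 tail_f [  -9.5 -133.5] postgap -0.4 Fd 2.62 Fn 0.22 tilt [-0.005  0.005] M [ 0.41 -0.32  0.24]
4 [0.6324 0.0861 0.0277] [-0.0001, 0.0, 0.0045] [-0.27, 0.97, -0.3]
3 [0.6357 0.0859 0.0277] [0.0, 0.0, 0.0033] [0.0, 1.0, 0.0]
```

Request:
carry_out --motion '[0,0,0.002,0,0.5,0,-1,0,0,0.002,0,0.5,0,-1,0,0,0.0018,0,0.5,0,-1,0,0,0,0,0,0,-1,0,0,0,0,0,0,-1]'

```text
t: 27.4
tool_pos: [0.6326, 0.0861, 0.0274]
orientation: [-1.172, 1.26, -1.255]
force: [-1.5, 1.5, 0.2]
opening: 0.0159
```

```bash
python3 -c "
from h import *
rel();swing([3,2],dx=.0,dy=-.0013)"
```

```text
t 27.4 pos [0.6326 0.0861 0.0274] yaw -3.84 F [-1.47  1.5   0.19] op 0.0159
theta 3.36 tail_f [ -10.4 -133.4] postgap -1.0 Fd 1.39 Fn -1.57 tilt [-0.005  0.001] M [0.33 0.23 0.22]
3 [0.6347 0.086  0.0274] [-0.0, 0.0, 0.0021] [-0.07, 0.36, -0.29]
2 [0.638  0.0857 0.0274] [0.0, 0.0, 0.0033] [0.0, 1.0, 0.0]
```

Request:
carry_out --motion '[0,0,0.0015,0,0.4,0,-1,0,0,0.0015,0,0.4,0,-1,0,0,0,0,0,0,-1,0,0,0,0,0,0,-1,0,0,0,0,0,0,-1]'

```text
t: 27.9
tool_pos: [0.6347, 0.086, 0.0274]
orientation: [-1.166, 1.272, -1.265]
force: [-3.9, 2.1, 0.4]
opening: 0.0162
```

```bash
python3 -c "
from h import *
rel()
im=imaging.read_camera('wrist');crop(im,200,60,250,160,3,'pics/w17.png')"
```

```text
t 27.9 pos [0.6347 0.086  0.0274] yaw -4.68 F [-3.92  2.11  0.43] op 0.0162
theta 2.52 tail_f [ -11.2 -133.4] postgap -1.6 Fd 1.79 Fn -4.08 tilt [-0.005 -0.001] M [0.31 0.45 0.33]
```

View pics/w17.png

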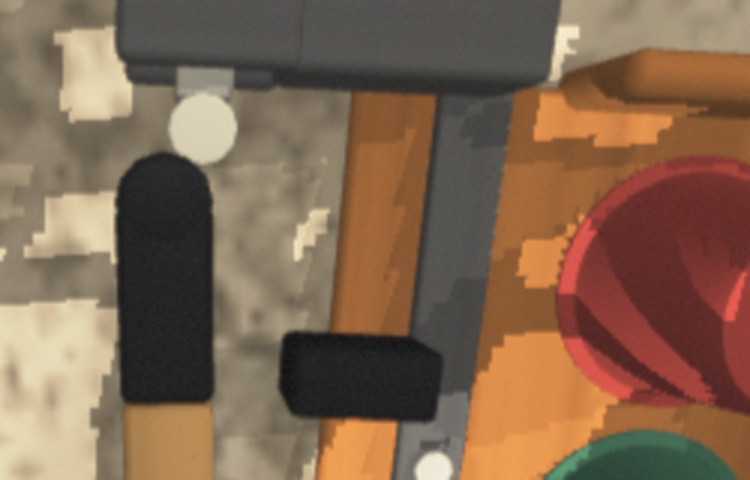

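Request:
carry_out --motion '[0,0,0.0015,0,0.4,0,-1,0,0,0.0015,0,0.4,0,-1,0,0,0,0,0,0,-1,0,0,0,0,0,0,-1,0,0,0,0,0,0,-1]'

```text
t: 28.45
tool_pos: [0.6379, 0.0857, 0.0274]
orientation: [-1.159, 1.283, -1.276]
force: [-4.2, 2.4, 1.0]
opening: 0.0159
```

```bash
python3 -c "
from h import *
rel()"
```

```text
t 28.45 pos [0.6379 0.0857 0.0274] yaw -5.56 F [-4.18  2.38  0.96] op 0.0159
theta 1.64 tail_f [ -11.  -133.4] postgap -1.3 Fd 1.97 Fn -4.39 tilt [-0.005 -0.001] M [0.45 0.5  0.28]
```

Request:
carry_out --motion '[0,0,0.0015,0,0.4,0,-1,0,0,0.0015,0,0.4,0,-1,0,0,0,0,0,0,-1,0,0,0,0,0,0,-1,0,0,0,0,0,0,-1]'

```text
t: 28.95
tool_pos: [0.643, 0.0852, 0.0275]
orientation: [-1.147, 1.293, -1.29]
force: [-0.1, 1.6, -1.9]
opening: 0.0156
```

```bash
python3 -c "
from h import *
rel()
im=imaging.read_camera('wrist');crop(im,200,60,250,160,3,'pics/w18.png')"
```

```text
t 28.95 pos [0.643  0.0852 0.0275] yaw -6.51 F [-0.1   1.57 -1.95] op 0.0156
theta 0.69 tail_f [  -9.2 -133.3] postgap 0.7 Fd 1.55 Fn -0.27 tilt [-0.006  0.003] M [ 0.43 -0.19 -0.23]
```

View pics/w18.png

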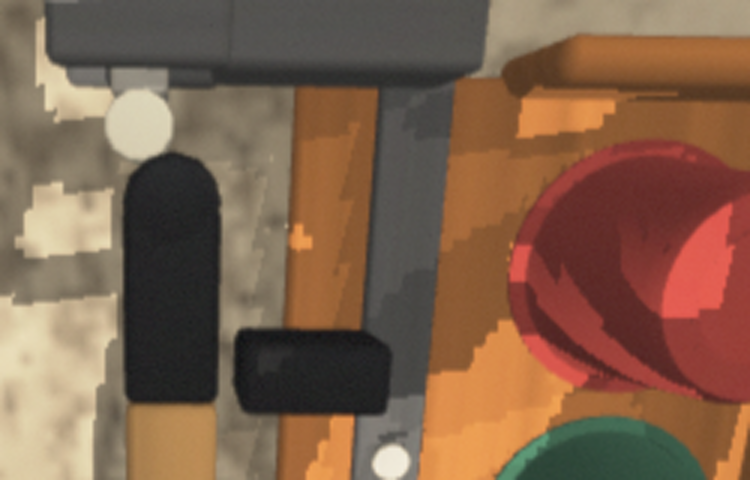

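The head has snapped past the roller, and the force dropped from 4.4 N to 0.3 N. I'll lower the rail gently and open slightly.

Request:
carry_out --motion '[0,0.0008,0,0,0.3,0,-1,0,0,0,0,0.2,0,-1,0,0,0,0,0,0,-1,0,0,0,0,0,0,-0.62,0,0,0,0,0,0,-0.55]'

```text
t: 29.5
tool_pos: [0.6441, 0.0846, 0.0276]
orientation: [-1.141, 1.298, -1.298]
force: [0.2, 0.2, -0.3]
opening: 0.0201
```

Request:
carry_out --motion '[0,0,0,0,0,0,-0.5,0,0,0,0,0,0,-0.5,0,0,0,0,0,0,-0.5,0,0,0,0,0,0,-0.5,0,0,0,0,0,0,-0.5]'

```text
t: 30.0
tool_pos: [0.6434, 0.0838, 0.0273]
orientation: [-1.143, 1.298, -1.298]
force: [-0.8, 0.0, -0.2]
opening: 0.0234
```

```bash
python3 -c "
from h import *
rel()
im=imaging.read_camera('wrist');cv2.imwrite('pics/w19.png',im)"
```

```text
t 30.0 pos [0.6434 0.0838 0.0273] yaw -7.06 F [-0.8   0.03 -0.17] op 0.0234
theta 0.14 tail_f [ -10.5 -134.7] postgap -0.5 Fd -0.07 Fn -0.79 tilt [-0.004  0.004] M [-0.04 -0.06 -0.02]
```

View pics/w19.png

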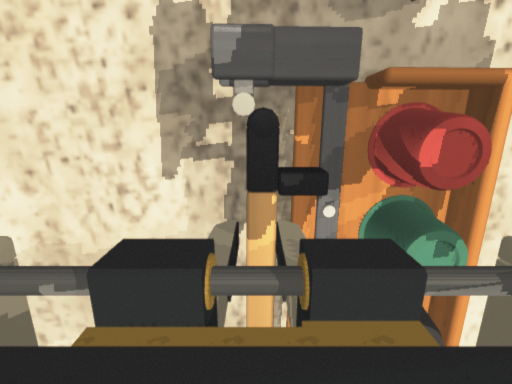

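```bash
python3 -c "
from h import *
im=cv2.imread('pics/w19.png');crop(im,215,70,130,190,4,'pics/w19c.png')
im=imaging.read_camera('top');crop(im,170,120,130,90,6,'pics/top19.png')
im=imaging.read_camera('scene');crop(im,180,170,90,75,8,'pics/sc19.png');st()"
```

```text
t 30.15 pos [0.6435 0.0838 0.0274] yaw -7.06 F [-0.32  0.02  0.51] op 0.0233
```

View pics/w19c.png

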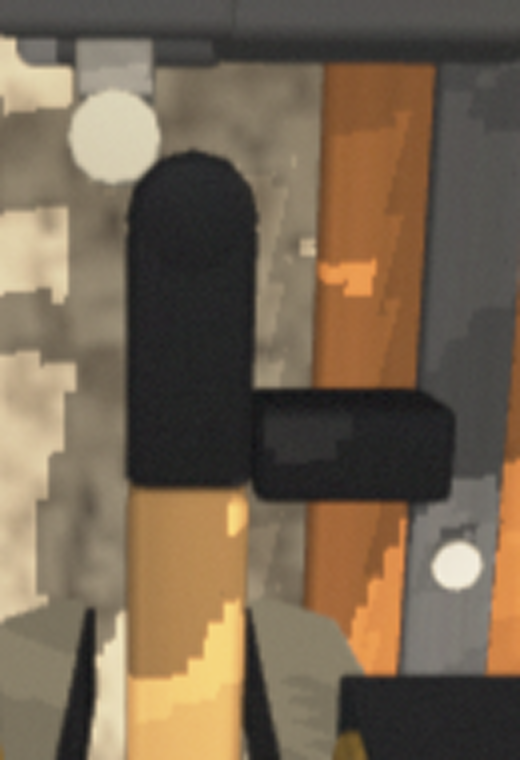

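View pics/top19.png

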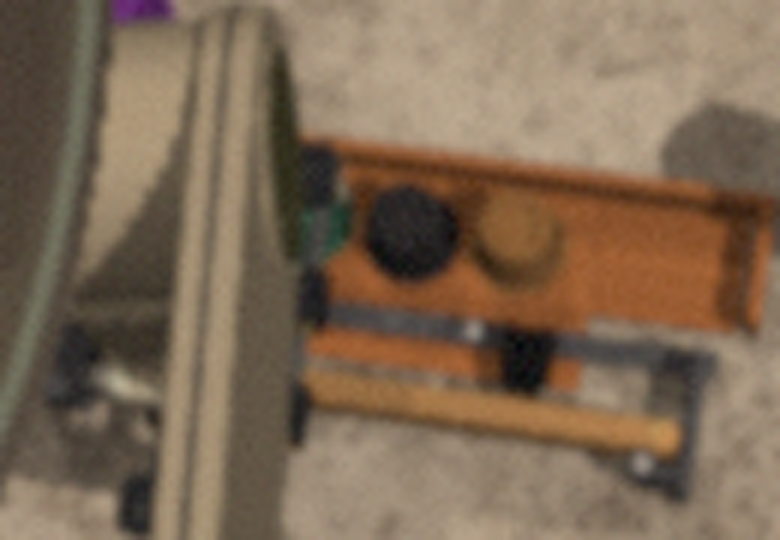

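View pics/sc19.png

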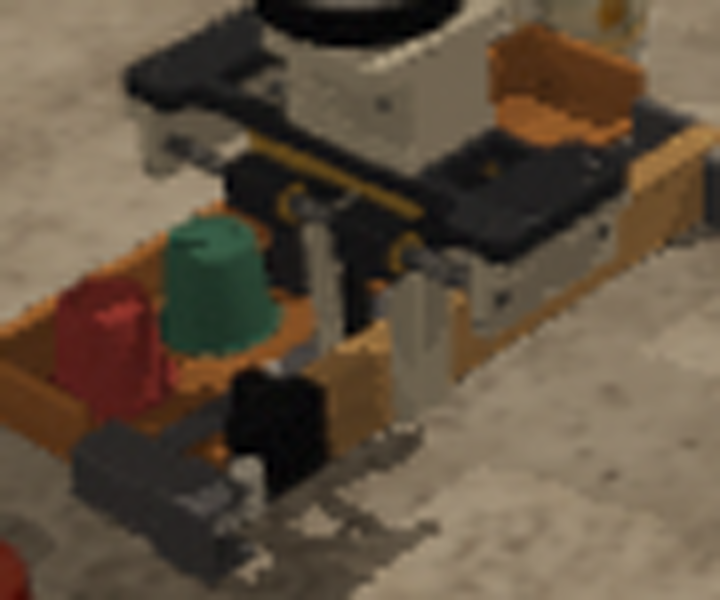

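Request:
carry_out --motion '[0,0,0.0015,0,0,0,-0.45,0,0,0.0015,0,0,0,-0.4,0,0,0,0,0,0,-0.4,0,0,0,0,0,0,-0.4,0,0,0,0,0,0,-0.4]'

```text
t: 30.65
tool_pos: [0.6469, 0.0834, 0.0274]
orientation: [-1.143, 1.298, -1.299]
force: [-0.2, 0.2, -1.0]
opening: 0.0275
```

Request:
carry_out --motion '[0,-0.004,0,0,0,0,-0.4,0,-0.008,0,0,0,0,-0.4,0,-0.02,0,0,0,0,-0.4,0,-0.035,0,0,0,0,-0.4,0,-0.035,0,0,0,0,-0.4]'

```text
t: 31.15
tool_pos: [0.6418, 0.0829, 0.1269]
orientation: [-1.153, 1.306, -1.294]
force: [0.5, -0.0, 1.3]
opening: 0.0278
```

Request:
carry_out --motion '[0,-0.03,-0.01,0,0,0,-0.4,0.01,-0.02,-0.03,0,0,0,-0.4,0.02,0,-0.04,0,0,0,-0.4,0.02,0,-0.04,0,0,0,-0.4,0.02,0,-0.03,0,0,0,-0.4]'

```text
t: 31.65
tool_pos: [0.4876, 0.032, 0.191]
orientation: [-1.138, 1.291, -1.3]
force: [-0.5, -0.8, -0.1]
opening: 0.0281
```

```bash
python3 -c "
from h import *
import pickle
st();m=imaging.camera_model('wrist');pickle.dump(m,open('w20.pkl','wb'))
im=imaging.read_camera('wrist');cv2.imwrite('pics/w20.png',im)
im=imaging.read_camera('top');crop(im,170,120,130,90,6,'pics/top20.png')
im=imaging.read_camera('scene');crop(im,160,150,130,95,6,'pics/sc20.png');st()"
```

```text
t 31.65 pos [0.4876 0.032  0.191 ] yaw -6.92 F [-0.54 -0.78 -0.06] op 0.0281
t 31.8 pos [0.4878 0.0316 0.1906] yaw -7.02 F [ 0.57 -0.71  0.29] op 0.0276
```

View pics/w20.png

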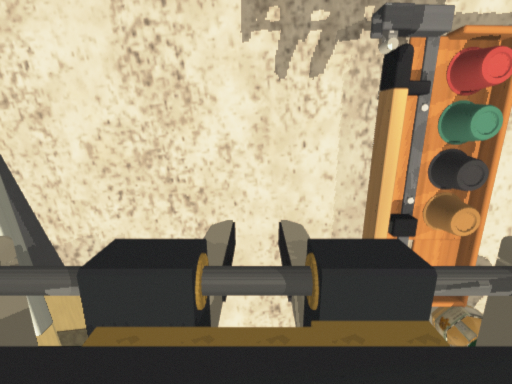

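View pics/top20.png

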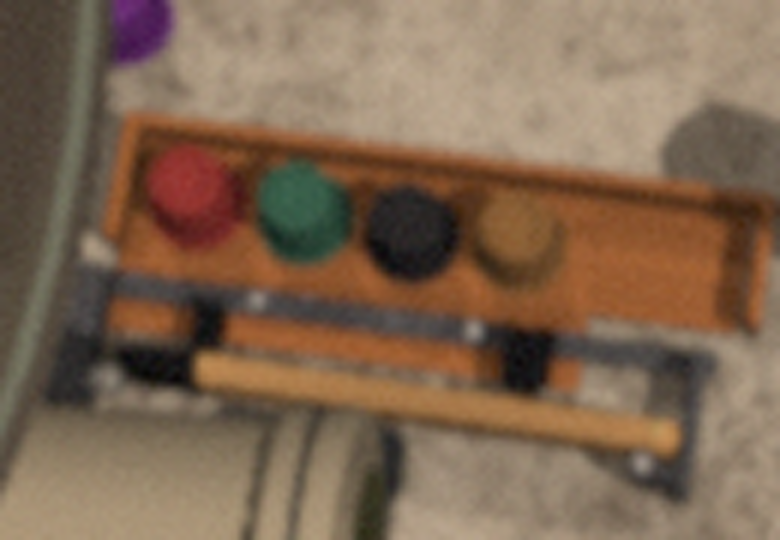

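View pics/sc20.png

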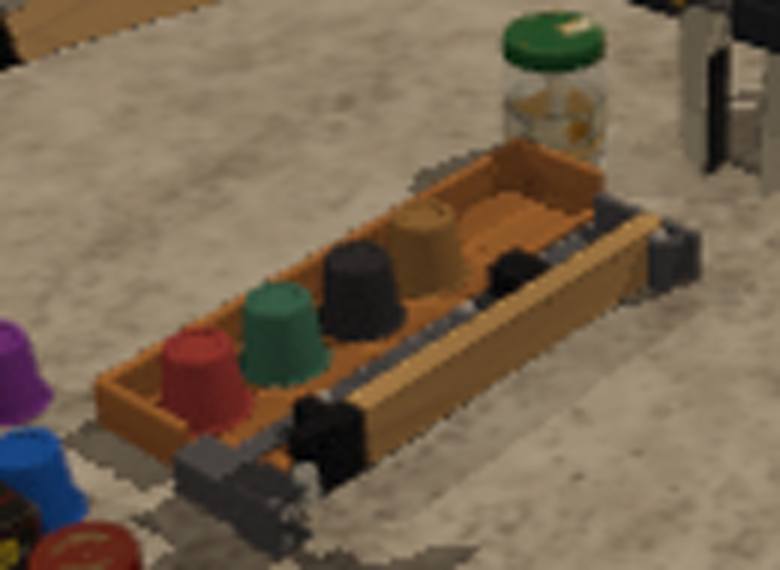

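```bash
python3 -c "
from h import *
im=cv2.imread('pics/w20.png');crop(im,355,0,110,240,3,'pics/w20c.png')"
```

```text
(no output)
```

View pics/w20c.png

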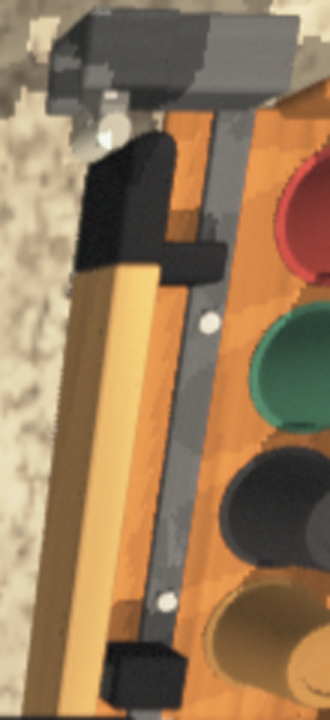

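Run:
```python
from h import *
import pickle
m=pickle.load(open('w20.pkl','rb')); o=np.array([355,0]); f=lambda *p:o+np.array(p)/3
U=lambda p,z:unproj('w',f(*p),z,m)[0]
a=lambda v:np.degrees(np.arctan2(-v[0],v[1]))
print('rail back top edge',a(U((159,268),.036)-U((100,714),.036)),'front top edge',a(U((118,265),.036)-U((59,714),.036)))
print('screws',a(U((209,322),.011)-U((166,602),.011)),'bar left',a(U((217,115),.011)-U((150,600),.011)))
tip=U((152,130),.036); print('tip f',RF.T@(tip[:2]-POST)*1000+[-25,-124],'roller',RF.T@(U((112,130),.032)[:2]-POST)*1000+[-25,-124])
for p in ((159,268),(118,265),(100,714),(59,714)): print(p,(RF.T@(U(p,.036)[:2]-POST)*1000+[-25,-124]).round(1))
t=cv2.imread('pics/top20.png')
tt=np.array([170,120])+np.array((685,437))/6; q=unproj('top',tt,.036)[0]; print('tail end f',RF.T@(q[:2]-POST)*1000+[-25,-124])
```

```text
rail back top edge -7.1814693659619095 front top edge -7.841972148966564
screws -7.477319355562727 bar left -6.903059218754824
tip f [ -8.52726447 138.71465564] roller [-20.05932767 139.65039238]
(159, 268) [-0.1 95.6]
(118, 265) [-14.4  96.4]
(100, 714) [ -0.  -70.5]
(59, 714) [-16.3 -70.5]
tail end f [ -10.11558172 -143.9269823 ]
```

```bash
python3 -c "
from h import *
st(); print(robot.close_job())"
```

```text
t 31.8 pos [0.4878 0.0316 0.1906] yaw -7.02 F [ 0.57 -0.71  0.29] op 0.0276
the job is handed in; nothing more can be done
None
```

The rail is fitted: its tail sits behind the post on the stop, and its black end is snapped in behind the roller. I handed the job in at 31.8 s with the arm well clear.

**What I did:** I slid the tail in behind the post at about 27° of slant and pressed it on the stop, peaking at about 7 N and then holding about 3 N. I then released the rail and tried to push it round with closed fingers, which was a mistake. It tipped back about 40° and leaned on the pad.

I straddled it with the jaws and closed them gently, which stood it upright again with the tail still in the pocket. I pressed it on the stop again at about 3.5 N for 1 s, still at 27°. I then swung it round the post in the grip. The highest force I read in the swing was about 5 N, and it dropped to about 0.3 N at the snap. Then I let go and backed off.

**Last checks:**
- **Alignment:** the rail's top edges measure -7.2° to -7.8°, against -6.9° to -7.5° for the fitting, so they are parallel within measurement error.
- **Position:** the black end is about 11 mm behind the roller axis and close to its nominal place. The tail end looked to be at the stop, but the top camera put it about 4 mm beyond the stop face, so that figure is not exact.
- **Surroundings:** all four pods are standing in their places, and the honey jar is where it was. I did not re-check the mug, tea, spice or timer at the end; the gripper stayed clear of them.
- **Not measured:** I could only judge the roller's travel from the pictures, where it looks fully out.

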